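# Take the idli stand apart for greasing

## Task

Take the two-tier idli stand apart so its cups can be greased: stand the black lifting knob in the brass saucer, the small six-cup tier on the blue plate and the big four-cup tier on the steel thali, each upright and centred, leaving the stand's foot where it is. The red brush now lying in the thali goes lengthwise along the middle of the terracotta spoon rest. Set everything down rather than dropping it, and leave the glass jar alone.

Things in the scene. Friction and masses are not known exactly. Their poses are not given: they have to be found in the camera images.
- knob_grip (a point): Loose black lifting knob on top of the stand, 56 mm tall. Point: on its axis, mid-height of its round head, 45 mm above its underside. Head: 30 mm cylinder, 35 to 52 mm up; below it a 20 mm neck, then a 36 mm skirt up to 19 mm. A bore in its underside sits on the 14 mm high spigot of the six-cup tier: lift straight up to free it. z up. 60 g.
- button_grip (a point): Loose small six-cup steel tier (button idlis), a flower of six 40 mm cups, 121 mm across, upper tier of the stand. Point: on its axis, middle of its round centre post (25 mm thick), 38 mm above the flat cup bottoms (underside). Cup rims 14 mm up, post to 60, spigot to 74 mm (carries the knob). Its post sits on the 14 mm high spigot of the tier below: lift straight up. z up. 160 g.
- fourcup_grip (a point): Loose big four-cup steel tier, a cloverleaf of 69 mm cups, 173 mm across, lower tier of the stand. Point: on its axis, middle of its round centre post (25 mm thick), 44 mm above the flat cup bottoms (underside). Cup rims 20 mm up, post to 66, spigot to 80 mm; the small tier's underside is 64 mm up. It sits on the 14 mm high spigot of the foot: lift straight up. z up. 240 g.
- foot: Foot of the idli stand: loose steel disc 100 mm across with a short column and spigot, 42 mm tall; it stays standing where it is. Origin: centre of its underside on the counter; z up. The big tier's underside is 26 mm above this origin at the start; the whole stand with knob is 206 mm tall. 500 g.
- brush_mid (a point): Loose brush, 170 mm long, lying flat in the thali at the start: wooden handle 18 mm wide and 18 mm thick (from 85 mm behind this point to 23 mm ahead of it), red silicone head 38 mm wide beyond. Point: middle of its length, 9 mm above its flat underside; nearly its balance point. x axis towards the red head, z up. 80 g.
- thali: Large round steel plate (thali), 216 mm across, fixed, the place for the four-cup tier. Origin at the centre of its underside on the counter; its flat floor (196 mm across) is 3 mm above the origin, its low rim 14 mm.
- plate: Round blue plate, 156 mm across, fixed, the place for the six-cup tier. Origin at the centre of its underside on the counter; flat floor (134 mm across) 3 mm above the origin, rim 12 mm.
- saucer: Small round brass saucer, 100 mm across, fixed, the place for the knob. Origin at the centre of its underside on the counter; flat floor (74 mm across) 3 mm above the origin, rim 14 mm.
- rest: Terracotta spoon rest, a shallow rectangular tray 214 by 90 mm, fixed, the place for the brush. Origin at the centre of its underside on the counter; x axis along its length; floor 5 mm above the origin, rim 6 mm wide and 10 mm high all round.
- jar: Lever-lock glass storage jar, 90 mm across, 128 mm tall, loose, to be left alone. Origin at the centre of its underside on the counter; z up. Beyond it nothing is needed; a black tawa and a steel turner lie far to the left and right, out of the work area.
Not all that is in view belongs to the job. Leave any purple look-alike of the part that bears fourcup_grip alone. Of the things shaped like the part that bears brush_mid, the red one is meant.

How it is judged:
By the outcome, as a careful person would: the job done as asked, in the order asked, and still so for the second after the job is handed in, with the robot touching nothing.
It also fails if it takes over 144 s, if anything falls off the work surface, if the arm or the gripper's body presses on something with over 40 N, if the wrist force passes 120 N, or if a joint passes its speed limit or range.

## Robot

A 6-joint arm with a two-finger parallel gripper is mounted at the origin on the work surface. World frame = base frame: x ahead of the robot, y to its left, z up, the work surface at z = 0. Lengths are in m, angles in rad, forces in N, time in s.
With the tool pointing down it reaches from about 0.35 to 0.85 m from the base axis. Payload 8.1 kg.
Tool frame: the origin (TCP) lies midway between the tips of the shut fingers; the grasp point (between the pads) lies 19 mm behind it; z points along the fingers, y is the direction in which the jaws open and shut (so a half turn about z gives the same grasp; the last joint's range is limited). The gripper opens to 93 mm and grips with 3 to 60 N. Pads are 15 mm wide; open, the fingers measure 128 mm over their backs; the gripper's body (75 mm by 188 mm) begins 65 mm behind the grasp point.
Start: joints at [1.126, 0.13, 1.488, -0, 1.523, -0.085], TCP at [0.211, 0.562, 0.219] pointing down, gripper open.
Joint ranges: [-2.96, 2.96], [-0.89, 2.26], [0.02, 2.5], [-1.34, 4.48], [0, 2.73], [-2.66, 2.66]. Speed limits (rad/s): [2.39, 2.39, 2.79, 3.14, 3.14, 3.14].

## Interface

Orientations are given as a rotation vector (axis times angle).
In Python, from plant import robot gives the robot as it stands. The module is installed in compiled form; this text tells all that it offers.
- The arm moves only by the shell command python3 -m pendant 'ROWS' [FORCE]. ROWS is JSON, a list of rows, each an object with "translation": the shift along the tool's x, y, z in mm, a list of three; "twist": the turn, a rotation vector about the tool's x, y, z in rad, a list of three; "grip": the opening, from -1 (shut) to 1 (fully open). A call has exactly 10 rows; each row shifts and turns the pose as measured when the row begins, along the tool's axes as they then stand; what a row does not reach is not made up. A row lasts 1/10 s, in which the tool goes at most 50 mm and 8.59 degrees, less where a joint would pass 70% of its speed; a pose out of reach is approached as far as the arm can. A call is refused whole if a number of a shift passes 50 or a number of a turn 0.15, either way. A call with a gripper value outside its range is refused whole. The fingers move at their own pace and stop on an object; FORCE is the grip in N (left out, the last holds). Time passes only in rows, so rows that do not move let the fingers close, or fill a call up. It gives the time, the measured TCP pose, the force and the opening at its end, in the units of the state.
- robot.read_state(): the state, without advancing time (a new reading comes with each control period).
- robot.read_camera(name): name is "scene" or "top"; returns (picture, depth): 480x640x3 uint8, red, green, blue; 480x640 float32, m along the optical axis (not along the pixel's ray), 0 where there is no reading.
- robot.camera_info(name): a dict with "vertical_fov" (degrees; the focal length in pixels is half the picture's height over the tangent of half this angle, whatever the lens; pixels are square), "cx", "cy" (the principal point, pixels), "D" ([k1, k2, p1, p2, k3] as OpenCV has them; the pictures are not rectified), "cam_to_world" (4x4, takes a point from camera to world coordinates). Camera axes: x right, y up, looking along -z (the intrinsics and any distortion apply to the point x, -y, -z); pixel columns grow to the right and rows downward; lengths in m; the calibration is good to about 2 mm. A picture is of the moment at which its call begins. camera_info takes no time and is no camera call.
- robot.close_job(): hands the job in, once; it reports no verdict.
The state is a dict: "t": time; "q": joint angles; "dq": joint speeds; "joint_torque": joint torques, N m; "tool_pos": TCP position; "orientation": TCP orientation; "force": force on the tool from outside, world axes, zero at the start; "wrist_torque": the same for the moment, N m; "opening": finger opening in m.
Only numpy, scipy, OpenCV 4.12 (cv2) and the standard library are available. Lean on these libraries where they do the work, as an engineer would, in place of code of your own. Each camera call takes 0.05 s, during which the arm holds its last target. There are 200 camera calls.

## Working session

There is one attempt and no reset: what is moved stays moved. The work goes in short steps, Python scripts to look and compute and a shell command to move; the robot and the scene stay as the last step left them, time stands still between calls to the robot, and variables do not carry over. Pictures are saved under pics/ and viewed, about 12 in all and at most 16, crops included, and the job is handed in when it is done.

```bash
mkdir -p pics; python3 - <<'E'
from plant import robot
import cv2,numpy as np
for n in("scene","top"):
    im,d=robot.read_camera(n); cv2.imwrite(f"pics/{n}0.png",im[...,::-1]); np.savez(f"{n}0.npz",im=im,d=d)
    i=robot.camera_info(n); print({k:np.round(v,3).tolist() for k,v in i.items()})
s=robot.read_state(); print(s)
E
```

```text
{'vertical_fov': 44.455, 'cx': 308.515, 'cy': 245.11, 'D': [0.053, 0.0, 0.0, 0.0, 0.0], 'cam_to_world': [[-0.878, -0.338, 0.339, 0.964], [0.479, -0.644, 0.597, 0.719], [0.017, 0.686, 0.727, 1.205], [0.0, 0.0, 0.0, 1.0]]}
{'vertical_fov': 47.494, 'cx': 319.794, 'cy': 234.322, 'D': [-0.133, 0.0, 0.0, 0.0, 0.0], 'cam_to_world': [[-0.012, 0.985, -0.175, 0.231], [-1.0, -0.013, -0.007, -0.139], [-0.009, 0.175, 0.985, 1.604], [0.0, 0.0, 0.0, 1.0]]}
{'t': 0.1, 'q': array([ 1.12556006e+00,  1.31136322e-01,  1.48911662e+00, -4.02438843e-05,
        1.52297981e+00, -8.54119280e-02]), 'dq': array([ 3.64276850e-04, -8.83055303e-04, -4.33604447e-03,  1.00234783e-03,
        8.23623430e-05,  1.62699385e-03]), 'joint_torque': array([ 1.71746331e-03, -5.61336851e+01, -4.93099523e+01,  7.71502079e-02,
        2.91191804e-02, -6.67263544e-05]), 'tool_pos': array([0.21105492, 0.56113299, 0.21769158]), 'orientation': array([-5.62093307e-01, -3.09050011e+00,  2.50234508e-03]), 'force': array([-0.29590114, -0.83532263,  0.37204424]), 'wrist_torque': array([ 0.02773497,  0.06204167, -0.01264588]), 'opening': 0.0931786212572068}
```

View pics/top0.png

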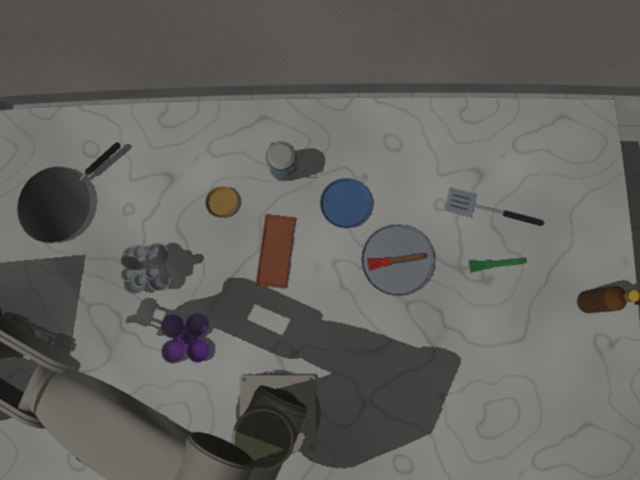

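View pics/scene0.png

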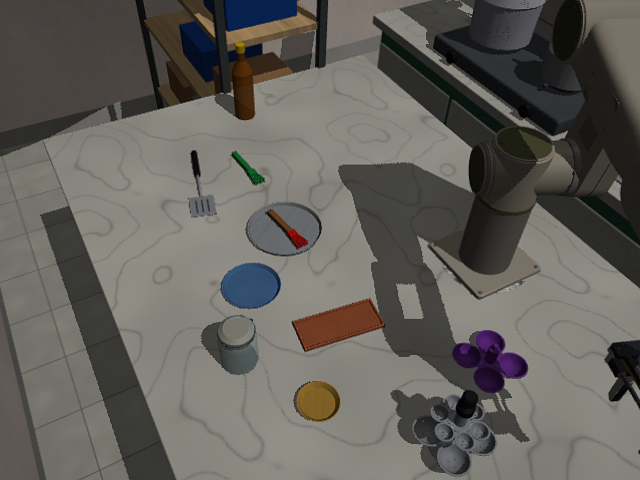

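The top view shows the stand at about (145,268) px, with the purple decoy at (185,338). The saucer is at (222,202), rest at (276,250), plate at (347,203), thali at (398,260) with the red brush in it, and jar at (281,158). Next I'll measure these.

```bash
cat > h.py <<'E'
from plant import robot
import cv2,numpy as np
from scipy.spatial.transform import Rotation as R
def cam(n):
    i=robot.camera_info(n); f=240/np.tan(np.radians(i["vertical_fov"])/2)
    return np.array([[f,0,i["cx"]],[0,f,i["cy"]],[0,0,1.]]),np.array(i["D"],float),np.array(i["cam_to_world"])
def rays(n,px):
    K,D,T=cam(n); u=cv2.undistortPoints(np.asarray(px,float).reshape(-1,1,2),K,D).reshape(-1,2)
    return T[:3,3],np.c_[u[:,0],-u[:,1],-np.ones(len(u))]@T[:3,:3].T
def onplane(n,px,z):
    o,r=rays(n,px); return (o+r*((z-o[2])/r[:,2])[:,None])[:,:2]
def cloud(n,d):
    v,u=np.mgrid[:480,:640]; o,r=rays(n,np.c_[u.ravel(),v.ravel()])
    return (o+r*d.reshape(-1,1)).reshape(480,640,3)
def biggest(m):
    m=cv2.morphologyEx(m.astype(np.uint8),cv2.MORPH_CLOSE,np.ones((3,3)))
    c,_=cv2.findContours(m,cv2.RETR_EXTERNAL,cv2.CHAIN_APPROX_NONE); return max(c,key=cv2.contourArea).reshape(-1,2)
def circ(p): # least-squares circle
    A=np.c_[2*p,np.ones(len(p))]; s=np.linalg.lstsq(A,(p**2).sum(1),rcond=None)[0]
    return s[:2],np.sqrt(s[2]+s[0]**2+s[1]**2)
def look(n,tag=None):
    im,d=robot.read_camera(n)
    if tag: cv2.imwrite(f"pics/{tag}.png",im[...,::-1])
    return im,d,cv2.cvtColor(im,cv2.COLOR_RGB2HSV)
def st():
    s=robot.read_state(); M=R.from_rotvec(s["orientation"]).as_matrix(); return s,M
E
python3 - <<'E'
from h import *
C={}
for n in("top","scene"):
    z=np.load(f"{n}0.npz"); im,d=z["im"],z["d"]; hsv=cv2.cvtColor(im,cv2.COLOR_RGB2HSV); H,S,V=[hsv[...,k] for k in range(3)]
    P=cloud(n,d); print(n)
    for nm,m,h in(("plate",(H>95)&(H<120)&(S>110),.012),("saucer",(H>15)&(H<28)&(S>120),.014)):
        if n=="scene": m[:230]=0
        else: m[:,500:]=0
        p=onplane(n,biggest(m),h); print(nm,circ(p))
    m=(H<14)&(S>100)&(V>60)
    if n=="top": m[:,310:]=0
    else: m[:290]=0
    p=onplane(n,biggest(m),.010); r=cv2.minAreaRect((p*1000).astype(np.float32)); print("rest",r, cv2.boxPoints(r).tolist())
    # brush
    m=((H<6)|(H>174))&(S>180)
    if n=="scene": m[:190]=0;m[260:]=0
    else: m[:,:355]=0;m[:,440:]=0
    b=onplane(n,biggest(m),.015); print("red head",b.mean(0),len(b))
    m=(H<20)&(S>80)
    if n=="scene": m[:200]=0;m[260:]=0;m[:,:255]=0;m[:,320:]=0
    else: m[:235]=0;m[:290]=m[:290];m[290:]=0;m[:,:360]=0;m[:,435:]=0
    b=onplane(n,biggest(m),.018); r=cv2.minAreaRect((b*1000).astype(np.float32)); print("brush",r,cv2.boxPoints(r).tolist())
    # stand
    xy=P[...,:2]
    ok=(d>0)&(P[...,0]>.15)&(P[...,1]>.2)&(P[...,1]<.5)&(P[...,2]<.3)
    if n=="top": ok[300:]=0; ok[:,:110]=0
    else: ok[:380]=0; ok[:,:400]=0; ok[:,510:]=0
    k=ok&(P[...,2]>.185); print("knob top",k.sum(),P[k].mean(0) if k.any() else 0, P[ok][:,2].max(), np.argwhere(k).mean(0))
    jm=(P[...,2]>.11)&(d>0)&(abs(P[...,0]-.6)<.2)&(abs(P[...,1])<.2)
    if jm.any(): print("jar",jm.sum(),P[jm].mean(0),P[jm].min(0),P[jm].max(0))
    # thali: bright rim, depth >8mm
    print("thali px", end=" ")
    g=cv2.GaussianBlur(cv2.cvtColor(im,cv2.COLOR_RGB2GRAY),(5,5),1)
    if n=="top":
        c=cv2.HoughCircles(g,cv2.HOUGH_GRADIENT,1,50,param1=80,param2=25,minRadius=30,maxRadius=42); print(c)
E
```

```text
top
plate (array([ 0.6107376 , -0.20756339]), np.float64(0.07216425641559947))
saucer (array([0.61902959, 0.16805401]), np.float64(0.04534354579250384))
rest ((467.2975158691406, 4.690998077392578), (87.54405212402344, 211.44151306152344), 82.38765716552734) [[356.71002197265625, -24.690444946289062], [566.2880859375, -52.70008850097656], [577.885009765625, 34.07244110107422], [368.30694580078125, 62.08208465576172]]
red head [ 0.42840963 -0.29737783] 50
brush ((437.8053894042969, -351.0896911621094), (30.5412540435791, 167.7411346435547), 10.558465003967285) [[407.4249572753906, -271.4373474121094], [438.1616516113281, -436.3383483886719], [468.1858215332031, -430.7420349121094], [437.4491271972656, -265.8410339355469]]
knob top 117 [0.41529124 0.37973851 0.20380331] 0.21384829577529918 [261.06837607 127.11965812]
jar 673 [ 0.7231036  -0.02005848  0.12598662] [ 0.68265286 -0.06088919  0.11041271] [0.77144768 0.01978654 0.13859168]
thali px [[[397.5 259.5  36. ]
  [ 58.5 206.5  40.3]]]
scene
plate (array([ 0.6090801, -0.2054173]), np.float64(0.0750252974699898))
saucer (array([0.6176
[... 164 characters left out ...]
88763427734375, -23.435386657714844], [567.8644409179688, -52.47413635253906], [580.5781860351562, 40.333717346191406], [368.60137939453125, 69.37246704101562]]
red head [ 0.42701353 -0.29436887] 49
brush ((431.4067687988281, -347.3975830078125), (40.162601470947266, 175.8502960205078), 4.9127678871154785) [[403.8694152832031, -261.51519775390625], [418.9290466308594, -436.71942138671875], [458.9441223144531, -433.27996826171875], [443.8844909667969, -258.07574462890625]]
knob top 247 [0.41959546 0.38603843 0.20176747] 0.21064633128648302 [399.10931174 468.92712551]
jar 995 [ 0.72818856 -0.01123949  0.12556745] [ 0.68383422 -0.05883794  0.11092111] [0.76784077 0.02606547 0.13584679]
thali px
```

```bash
python3 - <<'E'
from h import *
print("thali",onplane("top",[[397.5,259.5]],.012))
for n in("top","scene"):
    z=np.load(f"{n}0.npz"); im,d=z["im"],z["d"]; hsv=cv2.cvtColor(im,cv2.COLOR_RGB2HSV); H,S,V=[hsv[...,k].astype(int) for k in range(3)]
    box=np.zeros(H.shape,bool)
    if n=="top": box[235:290,360:435]=1
    else: box[200:260,255:320]=1
    red=box&((H<5)|(H>174))&(S>180); wood=box&(H>=5)&(H<22)&(S>90)
    for nm,m in(("red",red),("wood",wood)):
        p=onplane(n,np.argwhere(m)[:,::-1],.019); vx=cv2.fitLine((p*1000).astype(np.float32),cv2.DIST_HUBER,0,.01,.01).ravel()
        a=p@vx[:2]; print(n,nm,m.sum(),p.mean(0),"dir",np.degrees(np.arctan2(vx[1],vx[0])),"len",np.ptp(a))
    # thali in scene: lighter region contour
    if n=="scene":
        P=cloud(n,d)
        m=(np.hypot(P[...,0]-.44,P[...,1]+.35)<.14)
        print("thali depth rim",[ (lambda q:(q.mean(0),len(q)))(P[m&(P[...,2]>.009)&(np.hypot(P[...,0]-.44,P[...,1]+.35)>.09)])])
    dark=(V<45)
    b=np.zeros(H.shape,bool)
    if n=="top": b[245:280,118:150]=1
    else: b[385:425,450:485]=1
    q=np.argwhere(dark&b)[:,::-1]; print("knob dark px",len(q),q.mean(0),q.min(0),q.max(0))
s,M=st(); print(M.round(3))
E
python3 - <<'E'
import cv2
a=cv2.imread('pics/top0.png')[225:320,95:215]; b=cv2.imread('pics/scene0.png')[375:480,400:530]
c=cv2.imread('pics/scene0.png')[190:265,235:330]
f=lambda x:cv2.resize(x,(400,300),interpolation=cv2.INTER_CUBIC)
import numpy as np
cv2.imwrite('pics/c0.png',np.vstack([np.hstack([f(a),f(b)]),np.hstack([f(c),f(c)])]))
E
```

```text
thali [[ 0.4359981  -0.35592536]]
top red 112 [ 0.42866369 -0.29882926] dir -83.534775 len 0.05444566650127375
top wood 176 [ 0.43865975 -0.37819141] dir -82.678925 len 0.10855287538119007
knob dark px 17 [134.05882353 265.76470588] [131 263] [137 268]
scene red 197 [ 0.42853389 -0.29159181] dir -82.02768 len 0.0688956529838387
scene wood 192 [ 0.44060145 -0.37796727] dir -81.87311 len 0.10669354323652236
thali depth rim [(array([ 0.42945594, -0.36748957,  0.01334231]), 382)]
knob dark px 566 [466.42756184 406.25795053] [450 389] [484 424]
[[-0.936  0.352 -0.001]
 [ 0.352  0.936 -0.001]
 [ 0.    -0.002 -1.   ]]
```

View pics/c0.png

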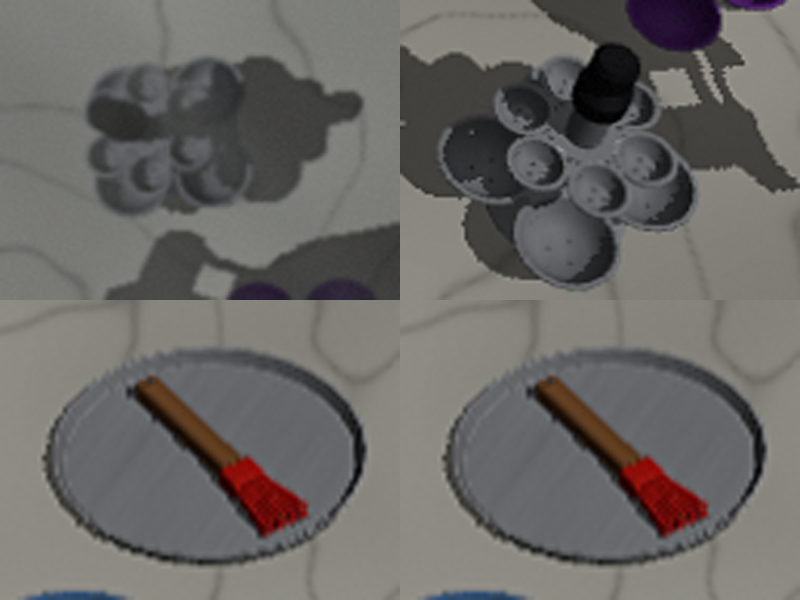

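The crop shows the knob top at about (471,397) in scene and (126,260) in top. The brush lies tail to head in the thali, heading about 97°.

```bash
cat >> h.py <<'E'
def plan(x,y,z,head=None):
    s,M=st(); p=s["tool_pos"]; d=M.T@(np.array([x,y,z])-p)*1000
    h=np.degrees(np.arctan2(M[1,1],M[0,1])); dz=M.T@np.array([0,0,-1.]); tilt=np.cross([0,0,1],dz)
    t=0 if head is None else -np.radians((head-h+90)%180-90)
    print("t",round(s["t"],1),"pos",p.round(4),"head",h.round(1),"shift",d.round(1),"tilt",tilt.round(3),"twist z",round(t,3),"open",round(s["opening"],4),"F",s["force"].round(1),"q1,q6",s["q"][[0,5]].round(2))
E
python3 - <<'E'
from h import *
for n,px in(("scene",[471.2,396.7]),("top",[126.5,259.8])): print(onplane(n,[px],.206))
o1,r1=rays("scene",[[471.2,396.7]]);o2,r2=rays("top",[[126.5,259.8]])
a=np.linalg.lstsq(np.c_[r1[0],-r2[0]],o2-o1,rcond=None)[0]; print(o1+a[0]*r1[0],o2+a[1]*r2[0])
plan(.418,.381,.26)
E
```

```text
[[0.41488879 0.38553969]]
[[0.41838346 0.38078114]]
[0.41452178 0.38531678 0.20533199] [0.41859617 0.38137292 0.2044095 ]
t 0.1 pos [0.2111 0.5611 0.2177] head 69.4 shift [-257.1  -95.8  -42.2] tilt [-0.002 -0.     0.   ] twist z 0 open 0.0932 F [-0.3 -0.8  0.4] q1,q6 [ 1.13 -0.09]
```

```bash
python3 -m pendant '[{"translation":[0,0,-30],"twist":[0,0,0],"grip":1},{"translation":[-30,-12,-20],"twist":[0,0,0],"grip":1},{"translation":[-40,-14,0],"twist":[0,0,0],"grip":1},{"translation":[-40,-14,0],"twist":[0,0,0],"grip":1},{"translation":[-40,-14,0],"twist":[0,0,0],"grip":1},{"translation":[-40,-14,0],"twist":[0,0,0],"grip":1},{"translation":[-40,-14,0],"twist":[0,0,0],"grip":1},{"translation":[-20,-10,0],"twist":[0,0,0],"grip":1},{"translation":[0,0,0],"twist":[0,0,0],"grip":1},{"translation":[0,0,0],"twist":[0,0,0],"grip":1}]'
python3 - <<'E'
from h import *
plan(.4165,.383,.25)
look("top","t1");look("scene","s1")
a=cv2.imread('pics/t1.png')[200:320,70:230]; b=cv2.imread('pics/s1.png')[330:480,400:600]
f=lambda x:cv2.resize(x,(400,300),interpolation=cv2.INTER_CUBIC)
cv2.imwrite('pics/c1.png',np.hstack([f(a),f(b)]))
E
```

```text
t: 1.1
tool_pos: [0.4174, 0.379, 0.2639]
orientation: [-0.557, -3.087, 0.016]
force: [0.0, -0.1, -0.2]
opening: 0.0929
t 1.1 pos [0.4174 0.379  0.2639] head 69.5 shift [ 2.2  3.6 13.9] tilt [-0.011 -0.003  0.   ] twist z 0 open 0.0929 F [ 0.  -0.1 -0.2] q1,q6 [ 0.65 -0.57]
```

View pics/c1.png

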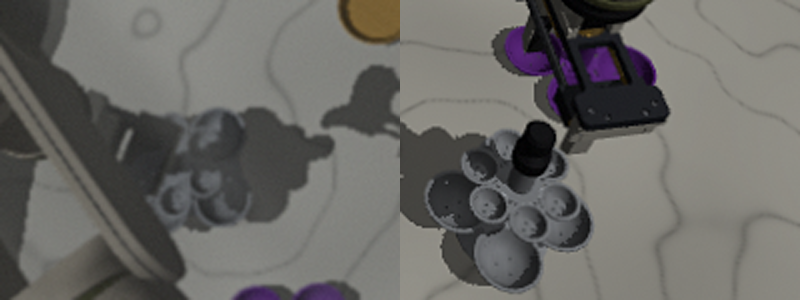

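The scene crop shows the gripper above the knob, with the fingers open wider than its head. I'll go down and grip.

```bash
python3 -m pendant '[{"translation":[2,3,20],"twist":[-0.01,-0.003,0],"grip":1},{"translation":[0,0,25],"twist":[0,0,0],"grip":1},{"translation":[0,0,20],"twist":[0,0,0],"grip":1},{"translation":[0,0,15],"twist":[0,0,0],"grip":1},{"translation":[0,0,8],"twist":[0,0,0],"grip":1},{"translation":[0,0,0],"twist":[0,0,0],"grip":1},{"translation":[0,0,0],"twist":[0,0,0],"grip":0.2},{"translation":[0,0,0],"twist":[0,0,0],"grip":-0.1},{"translation":[0,0,0],"twist":[0,0,0],"grip":-0.1},{"translation":[0,0,0],"twist":[0,0,0],"grip":-0.1}]' 15
python3 - <<'E'
from h import *
plan(.4165,.383,.176)
look("scene","s2")
b=cv2.imread('pics/s2.png')[330:480,400:600]
cv2.imwrite('pics/c2.png',cv2.resize(b,(600,450),interpolation=cv2.INTER_CUBIC))
E
```

```text
t: 2.2
tool_pos: [0.412, 0.391, 0.1774]
orientation: [0.538, 3.091, 0.009]
force: [-0.2, 0.1, -0.0]
opening: 0.0658
t 2.2 pos [0.412  0.391  0.1774] head 70.2 shift [-6.9 -6.   1.4] tilt [ 0.006  0.003 -0.   ] twist z 0 open 0.0658 F [-0.2  0.1 -0. ] q1,q6 [ 0.67 -0.56]
```

View pics/c2.png

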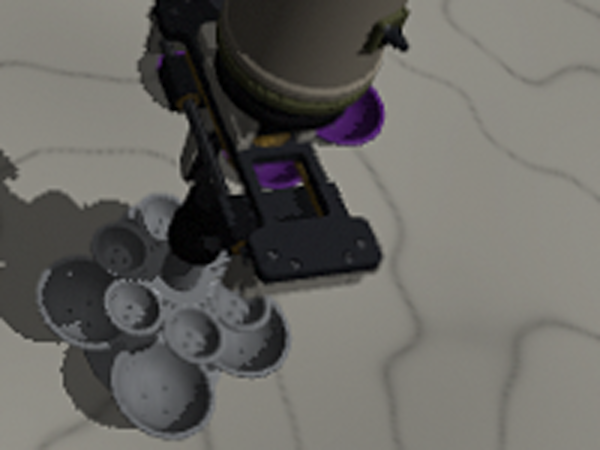

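```bash
python3 -m pendant '[{"translation":[-5,-5,1],"twist":[0,0,0],"grip":0.4},{"translation":[-2,-1,0],"twist":[0,0,0],"grip":0.4},{"translation":[0,0,0],"twist":[0,0,0],"grip":0.4},{"translation":[0,0,0],"twist":[0,0,0],"grip":0.4},{"translation":[0,0,0],"twist":[0,0,0],"grip":0.4},{"translation":[0,0,0],"twist":[0,0,0],"grip":0.4},{"translation":[0,0,0],"twist":[0,0,0],"grip":0.4},{"translation":[0,0,0],"twist":[0,0,0],"grip":0.4},{"translation":[0,0,0],"twist":[0,0,0],"grip":0.4},{"translation":[0,0,0],"twist":[0,0,0],"grip":0.4}]' 15
python3 - <<'E'
from h import *
plan(.4165,.383,.176)
look("scene","s3")
im=cv2.imread('pics/s3.png'); s,M=st()
K,D,T=cam("scene"); Ti=np.linalg.inv(T); Q=(Ti@np.r_[s["tool_pos"][:2],.206,1])[:3]
p=cv2.projectPoints(np.array([[Q[0],-Q[1],-Q[2]]]),np.zeros(3),np.zeros(3),K,D)[0].ravel(); print(p)
cv2.circle(im,tuple(int(v) for v in p.round()),1,(0,255,0),-1)
cv2.imwrite('pics/c3.png',cv2.resize(im[350:450,430:530],(600,600),interpolation=cv2.INTER_CUBIC))
E
```

```text
t: 3.25
tool_pos: [0.4175, 0.3822, 0.177]
orientation: [0.539, 3.09, 0.01]
force: [0.8, -0.3, -0.6]
opening: 0.0653
t 3.2 pos [0.4175 0.3822 0.177 ] head 70.2 shift [1.2 0.4 1. ] tilt [ 0.007  0.003 -0.   ] twist z 0 open 0.0653 F [ 0.8 -0.3 -0.6] q1,q6 [ 0.65 -0.58]
[468.92988456 395.84116638]
```

View pics/c3.png

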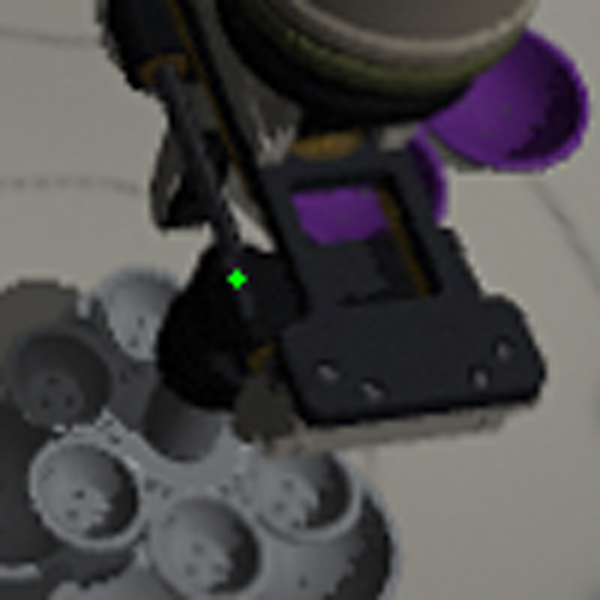

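The knob top lies between the fingers, about 2 px from the marked TCP axis. I'll close and lift.

```bash
python3 -m pendant '[{"translation":[0,0,1],"twist":[0,0,0],"grip":-1},{"translation":[0,0,0],"twist":[0,0,0],"grip":-1},{"translation":[0,0,0],"twist":[0,0,0],"grip":-1},{"translation":[0,0,0],"twist":[0,0,0],"grip":-1},{"translation":[0,0,0],"twist":[0,0,0],"grip":-1},{"translation":[0,0,0],"twist":[0,0,0],"grip":-1},{"translation":[0,0,0],"twist":[0,0,0],"grip":-1},{"translation":[0,0,0],"twist":[0,0,0],"grip":-1},{"translation":[0,0,0],"twist":[0,0,0],"grip":-1},{"translation":[0,0,0],"twist":[0,0,0],"grip":-1}]' 15
python3 -m pendant '[{"translation":[0,0,-5],"twist":[0,0,0],"grip":-1},{"translation":[0,0,-10],"twist":[0,0,0],"grip":-1},{"translation":[0,0,-10],"twist":[0,0,0],"grip":-1},{"translation":[0,0,-10],"twist":[0,0,0],"grip":-1},{"translation":[0,0,0],"twist":[0,0,0],"grip":-1},{"translation":[0,0,0],"twist":[0,0,0],"grip":-1},{"translation":[0,0,0],"twist":[0,0,0],"grip":-1},{"translation":[0,0,0],"twist":[0,0,0],"grip":-1},{"translation":[0,0,0],"twist":[0,0,0],"grip":-1},{"translation":[0,0,0],"twist":[0,0,0],"grip":-1}]'
python3 - <<'E'
from h import *
plan(.6185,.1685,.21)
look("scene","s4")
im=cv2.imread('pics/s4.png')
cv2.imwrite('pics/c4.png',cv2.resize(im[340:460,420:540],(600,600),interpolation=cv2.INTER_CUBIC))
E
```

```text
t: 4.3
tool_pos: [0.4175, 0.3822, 0.1759]
orientation: [0.539, 3.09, 0.01]
force: [-0.7, 0.0, -0.1]
opening: 0.0298
t: 5.3
tool_pos: [0.4173, 0.382, 0.2143]
orientation: [0.539, 3.09, 0.01]
force: [-0.0, -0.5, -0.8]
opening: 0.03
t 5.3 pos [0.4173 0.382  0.2143] head 70.2 shift [-261.6 -132.8    4.3] tilt [ 0.007  0.004 -0.   ] twist z 0 open 0.03 F [-0.  -0.5 -0.8] q1,q6 [ 0.65 -0.58]
```

View pics/c4.png

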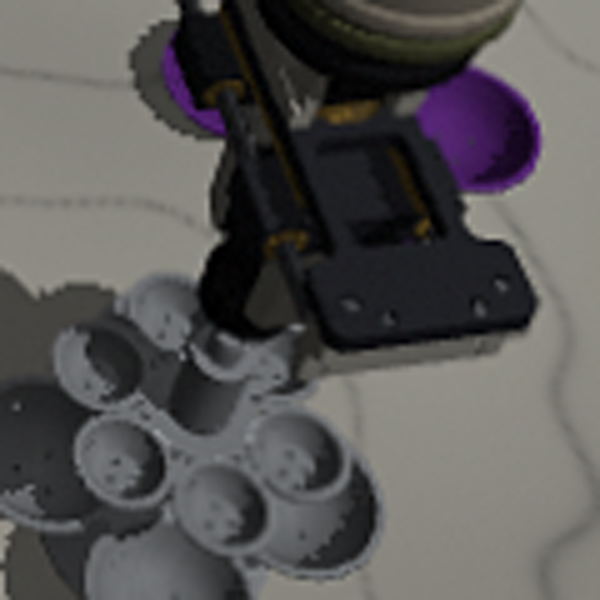

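The knob is free and in the jaws, 30 mm open, with the six-cup spigot showing below it. Next I'll carry it to the saucer.

```bash
python3 -m pendant '[{"translation":[-20,-10,-6],"twist":[0,0,0],"grip":-1},{"translation":[-38,-20,0],"twist":[0,0,0],"grip":-1},{"translation":[-38,-20,0],"twist":[0,0,0],"grip":-1},{"translation":[-38,-20,0],"twist":[0,0,0],"grip":-1},{"translation":[-38,-20,0],"twist":[0,0,0],"grip":-1},{"translation":[-38,-20,0],"twist":[0,0,0],"grip":-1},{"translation":[-30,-15,0],"twist":[0,0,0],"grip":-1},{"translation":[-15,0,0],"twist":[0,0,0],"grip":-1},{"translation":[0,0,0],"twist":[0,0,0],"grip":-1},{"translation":[0,0,0],"twist":[0,0,0],"grip":-1}]'
python3 - <<'E'
from h import *
plan(.6185,.1685,.10)
E
```

```text
t: 6.35
tool_pos: [0.6207, 0.1703, 0.2172]
orientation: [0.535, 3.094, 0.009]
force: [-0.2, 0.3, -0.3]
opening: 0.0295
t 6.3 pos [0.6207 0.1703 0.2172] head 70.4 shift [  1.5  -3.1 117.2] tilt [ 0.006  0.    -0.   ] twist z 0 open 0.0295 F [-0.2  0.3 -0.3] q1,q6 [ 0.19 -1.04]
```

```bash
python3 -m pendant '[{"translation":[1,-3,20],"twist":[0,0,0],"grip":-1},{"translation":[0,0,30],"twist":[0,0,0],"grip":-1},{"translation":[0,0,30],"twist":[0,0,0],"grip":-1},{"translation":[0,0,30],"twist":[0,0,0],"grip":-1},{"translation":[0,0,25],"twist":[0,0,0],"grip":-1},{"translation":[0,0,15],"twist":[0,0,0],"grip":-1},{"translation":[0,0,10],"twist":[0,0,0],"grip":-1},{"translation":[0,0,5],"twist":[0,0,0],"grip":-1},{"translation":[0,0,0],"twist":[0,0,0],"grip":-1},{"translation":[0,0,0],"twist":[0,0,0],"grip":-1}]'
python3 - <<'E'
from h import *
plan(.6185,.1685,.029)
E
```

```text
t: 7.35
tool_pos: [0.6155, 0.1776, 0.0514]
orientation: [0.519, 3.092, 0.014]
force: [0.3, -0.4, -0.5]
opening: 0.0293
t 7.3 pos [0.6155 0.1776 0.0514] head 70.9 shift [-5.7 -7.9 22.3] tilt [ 0.01   0.005 -0.   ] twist z 0 open 0.0293 F [ 0.3 -0.4 -0.5] q1,q6 [ 0.2  -1.04]
```

```bash
python3 -m pendant '[{"translation":[-3,-4,0],"twist":[0.01,0.005,0],"grip":-1},{"translation":[-3,-4,0],"twist":[0,0,0],"grip":-1},{"translation":[0,0,5],"twist":[0,0,0],"grip":-1},{"translation":[0,0,5],"twist":[0,0,0],"grip":-1},{"translation":[0,0,5],"twist":[0,0,0],"grip":-1},{"translation":[0,0,2],"twist":[0,0,0],"grip":-1},{"translation":[0,0,0],"twist":[0,0,0],"grip":-1},{"translation":[0,0,0],"twist":[0,0,0],"grip":-1},{"translation":[0,0,0],"twist":[0,0,0],"grip":-1},{"translation":[0,0,0],"twist":[0,0,0],"grip":-1}]'
python3 - <<'E'
from h import *
plan(.6185,.1685,.029)
E
```

```text
t: 8.35
tool_pos: [0.6214, 0.1673, 0.0362]
orientation: [0.521, 3.094, 0.002]
force: [-0.3, -0.1, -0.7]
opening: 0.0299
t 8.3 pos [0.6214 0.1673 0.0362] head 70.9 shift [3.2 0.2 7.2] tilt [ 0.002  0.004 -0.   ] twist z 0 open 0.0299 F [-0.3 -0.1 -0.7] q1,q6 [ 0.18 -1.05]
```

```bash
python3 -m pendant '[{"translation":[2,0,2],"twist":[0,0,0],"grip":-1},{"translation":[1,0,2],"twist":[0,0,0],"grip":-1},{"translation":[0,0,2],"twist":[0,0,0],"grip":-1},{"translation":[0,0,1],"twist":[0,0,0],"grip":-1},{"translation":[0,0,1],"twist":[0,0,0],"grip":-1},{"translation":[0,0,0],"twist":[0,0,0],"grip":-1},{"translation":[0,0,0],"twist":[0,0,0],"grip":-1},{"translation":[0,0,0],"twist":[0,0,0],"grip":-1},{"translation":[0,0,0],"twist":[0,0,0],"grip":-1},{"translation":[0,0,0],"twist":[0,0,0],"grip":-1}]'
python3 - <<'E'
from h import *
plan(.6185,.1685,.029)
E
```

```text
t: 9.35
tool_pos: [0.6192, 0.1686, 0.0289]
orientation: [0.52, 3.092, 0.003]
force: [-0.9, -0.7, 0.6]
opening: 0.0294
t 9.3 pos [0.6192 0.1686 0.0289] head 70.9 shift [ 0.7 -0.4 -0.1] tilt [ 0.003  0.005 -0.   ] twist z 0 open 0.0294 F [-0.9 -0.7  0.6] q1,q6 [ 0.19 -1.05]
```

```bash
python3 -m pendant '[{"translation":[0,0,1],"twist":[0,0,0],"grip":-1},{"translation":[0,0,0],"twist":[0,0,0],"grip":-1},{"translation":[0,0,0],"twist":[0,0,0],"grip":-0.25},{"translation":[0,0,0],"twist":[0,0,0],"grip":-0.1},{"translation":[0,0,0],"twist":[0,0,0],"grip":0.2},{"translation":[0,0,0],"twist":[0,0,0],"grip":0.3},{"translation":[0,0,0],"twist":[0,0,0],"grip":0.3},{"translation":[0,0,-10],"twist":[0,0,0],"grip":0.3},{"translation":[0,0,-25],"twist":[0,0,0],"grip":0.3},{"translation":[0,0,-40],"twist":[0,0,0],"grip":0.3}]'
python3 -m pendant '[{"translation":[0,0,-45],"twist":[0,0,0],"grip":0.6},{"translation":[0,0,-30],"twist":[0,0,0],"grip":0.6},{"translation":[20,15,0],"twist":[0,0,0],"grip":0.6},{"translation":[38,20,0],"twist":[0,0,0],"grip":0.6},{"translation":[38,20,0],"twist":[0,0,0],"grip":0.6},{"translation":[38,20,0],"twist":[0,0,0],"grip":0.6},{"translation":[38,20,0],"twist":[0,0,0],"grip":0.6},{"translation":[38,20,0],"twist":[0,0,0],"grip":0.6},{"translation":[30,10,0],"twist":[0,0,0],"grip":0.6},{"translation":[0,0,0],"twist":[0,0,0],"grip":0.6}]'
python3 - <<'E'
from h import *
plan(.4173,.382,.109)
im,d,hsv=look("top","t5");look("scene","s5")
m=(hsv[...,0]>15)&(hsv[...,0]<28)&(hsv[...,1]>120); m[:,500:]=0
print(circ(onplane("top",biggest(m),.014)))
z=np.load("scene0.npz")
a=cv2.imread('pics/t5.png')[180:225,195:255]; b=cv2.imread('pics/s5.png')[350:440,260:380]
f=lambda x:cv2.resize(x,(400,300),interpolation=cv2.INTER_CUBIC)
cv2.imwrite('pics/c5.png',np.hstack([f(a),f(b)]))
E
```

```text
t: 10.35
tool_pos: [0.6138, 0.1675, 0.0986]
orientation: [-0.52, -3.092, 0.004]
force: [-0.1, 0.5, 0.0]
opening: 0.0606
t: 11.35
tool_pos: [0.428, 0.3716, 0.1949]
orientation: [0.525, 3.083, 0.014]
force: [0.2, 0.6, 0.1]
opening: 0.0741
t 11.3 pos [0.428  0.3716 0.1949] head 70.7 shift [14.6  5.3 85.8] tilt [ 0.011  0.012 -0.   ] twist z 0 open 0.0741 F [0.2 0.6 0.1] q1,q6 [ 0.63 -0.61]
(array([0.61876891, 0.16804695]), np.float64(0.04522627936934695))
```

View pics/c5.png

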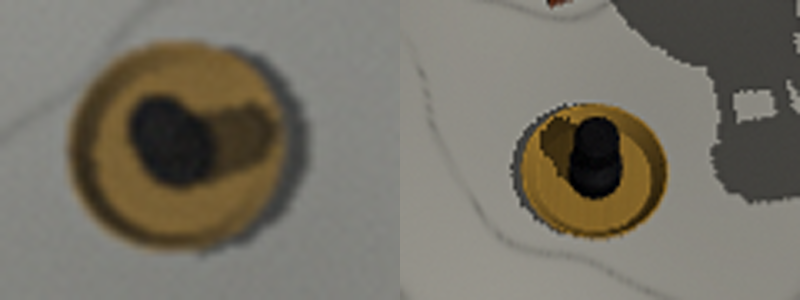

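The knob stands upright, near the saucer's centre in both views. The six-cup tier comes next.

```bash
python3 -m pendant '[{"translation":[8,3,0],"twist":[0.01,0.012,0],"grip":0.6},{"translation":[5,2,0],"twist":[0,0,0],"grip":0.6},{"translation":[0,0,15],"twist":[0,0,0],"grip":0.6},{"translation":[0,0,15],"twist":[0,0,0],"grip":0.6},{"translation":[0,0,15],"twist":[0,0,0],"grip":0.6},{"translation":[0,0,10],"twist":[0,0,0],"grip":0.6},{"translation":[0,0,5],"twist":[0,0,0],"grip":0.6},{"translation":[0,0,0],"twist":[0,0,0],"grip":0.6},{"translation":[0,0,0],"twist":[0,0,0],"grip":0.6},{"translation":[0,0,0],"twist":[0,0,0],"grip":0.6}]'
python3 - <<'E'
from h import *
plan(.4173,.382,.109)
E
```

```text
t: 12.45
tool_pos: [0.422, 0.3747, 0.1272]
orientation: [-0.541, -3.094, 0.006]
force: [-0.6, 0.2, -0.1]
opening: 0.0745
t 12.4 pos [0.422  0.3747 0.1272] head 70.2 shift [ 6.9  5.4 18.2] tilt [-0.004 -0.     0.   ] twist z 0 open 0.0745 F [-0.6  0.2 -0.1] q1,q6 [ 0.64 -0.59]
```

```bash
python3 -m pendant '[{"translation":[5,4,0],"twist":[0,0,0],"grip":0.6},{"translation":[2,1,6],"twist":[0,0,0],"grip":0.6},{"translation":[0,0,5],"twist":[0,0,0],"grip":0.6},{"translation":[0,0,4],"twist":[0,0,0],"grip":0.6},{"translation":[0,0,2],"twist":[0,0,0],"grip":0.6},{"translation":[0,0,0],"twist":[0,0,0],"grip":0.6},{"translation":[0,0,0],"twist":[0,0,0],"grip":0.6},{"translation":[0,0,0],"twist":[0,0,0],"grip":0.6},{"translation":[0,0,0],"twist":[0,0,0],"grip":0.6},{"translation":[0,0,0],"twist":[0,0,0],"grip":0.6}]'
python3 - <<'E'
from h import *
plan(.4173,.382,.109)
E
```

```text
t: 13.45
tool_pos: [0.4177, 0.3834, 0.1108]
orientation: [0.54, 3.093, -0.002]
force: [-0.5, 0.3, -0.9]
opening: 0.0744
t 13.4 pos [0.4177 0.3834 0.1108] head 70.2 shift [-0.1 -1.4  1.8] tilt [-0.001  0.002  0.   ] twist z 0 open 0.0744 F [-0.5  0.3 -0.9] q1,q6 [ 0.65 -0.57]
```

Position is good. I'll close at 25 N, then lift straight up.

```bash
python3 -m pendant '[{"translation":[0,-1,0],"twist":[0,0,0],"grip":-1},{"translation":[0,0,0],"twist":[0,0,0],"grip":-1},{"translation":[0,0,0],"twist":[0,0,0],"grip":-1},{"translation":[0,0,0],"twist":[0,0,0],"grip":-1},{"translation":[0,0,0],"twist":[0,0,0],"grip":-1},{"translation":[0,0,0],"twist":[0,0,0],"grip":-1},{"translation":[0,0,0],"twist":[0,0,0],"grip":-1},{"translation":[0,0,0],"twist":[0,0,0],"grip":-1},{"translation":[0,0,0],"twist":[0,0,0],"grip":-1},{"translation":[0,0,0],"twist":[0,0,0],"grip":-1}]' 25
python3 -c "
from h import *
plan(.4173,.382,.2)"
python3 -m pendant '[{"translation":[0,0,-5],"twist":[0,0,0],"grip":-1},{"translation":[0,0,-7],"twist":[0,0,0],"grip":-1},{"translation":[0,0,-8],"twist":[0,0,0],"grip":-1},{"translation":[0,0,-10],"twist":[0,0,0],"grip":-1},{"translation":[0,0,-10],"twist":[0,0,0],"grip":-1},{"translation":[0,0,-15],"twist":[0,0,0],"grip":-1},{"translation":[0,0,-20],"twist":[0,0,0],"grip":-1},{"translation":[0,0,-20],"twist":[0,0,0],"grip":-1},{"translation":[0,0,0],"twist":[0,0,0],"grip":-1},{"translation":[0,0,0],"twist":[0,0,0],"grip":-1}]'
python3 - <<'E'
from h import *
plan(.610,-.2065,.2)
look("scene","s6")
im=cv2.imread('pics/s6.png')
cv2.imwrite('pics/c6.png',cv2.resize(im[300:480,380:580],(600,540),interpolation=cv2.INTER_CUBIC))
E
```

```text
t: 14.45
tool_pos: [0.4175, 0.3825, 0.1111]
orientation: [0.54, 3.093, -0.001]
force: [1.1, 0.5, 0.6]
opening: 0.0242
t 14.4 pos [0.4175 0.3825 0.1111] head 70.2 shift [ -0.1  -0.6 -88.9] tilt [-0.001  0.002  0.   ] twist z 0 open 0.0242 F [1.1 0.5 0.6] q1,q6 [ 0.65 -0.57]
t: 15.45
tool_pos: [0.4175, 0.3828, 0.2158]
orientation: [0.54, 3.091, 0.001]
force: [-0.6, 0.8, -2.6]
opening: 0.0245
t 15.4 pos [0.4175 0.3828 0.2158] head 70.2 shift [-380.8 -489.1   16.3] tilt [ 0.001  0.003 -0.   ] twist z 0 open 0.0245 F [-0.6  0.8 -2.6] q1,q6 [ 0.65 -0.57]
```

View pics/c6.png

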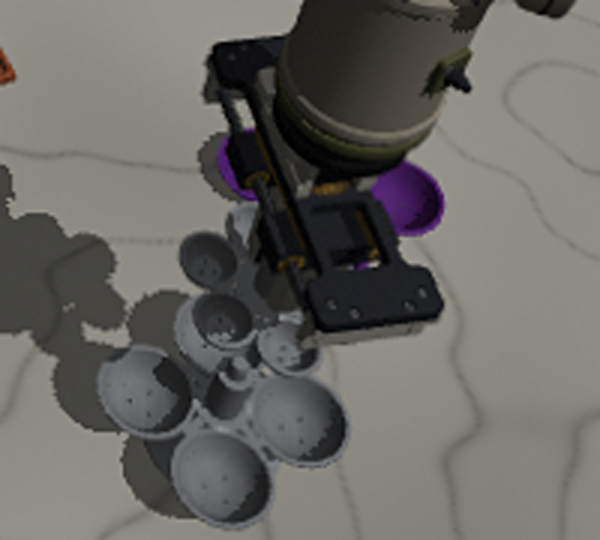

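The six-cup tier is lifted clear and level, and the four-cup tier stays on the foot. I'll carry the small tier to the plate.

```bash
python3 -m pendant '[{"translation":[-15,-20,-5],"twist":[0,0,0],"grip":-1},{"translation":[-25,-32,0],"twist":[0,0,0],"grip":-1},{"translation":[-27,-35,0],"twist":[0,0,0],"grip":-1},{"translation":[-27,-35,0],"twist":[0,0,0],"grip":-1},{"translation":[-27,-35,0],"twist":[0,0,0],"grip":-1},{"translation":[-27,-35,0],"twist":[0,0,0],"grip":-1},{"translation":[-27,-35,0],"twist":[0,0,0],"grip":-1},{"translation":[-25,-32,0],"twist":[0,0,0],"grip":-1},{"translation":[-15,-20,0],"twist":[0,0,0],"grip":-1},{"translation":[0,0,0],"twist":[0,0,0],"grip":-1}]'
python3 - <<'E'
from h import *
plan(.610,-.2065,.2)
E
```

```text
t: 16.5
tool_pos: [0.5232, 0.0347, 0.2088]
orientation: [-0.532, -3.085, 0.007]
force: [0.3, 1.5, -2.2]
opening: 0.0249
t 16.5 pos [0.5232 0.0347 0.2088] head 70.4 shift [-162.7 -198.1    8.6] tilt [-0.007 -0.01   0.   ] twist z 0 open 0.0249 F [ 0.3  1.5 -2.2] q1,q6 [-0.03 -1.26]
```

```bash
python3 -m pendant '[{"translation":[-15,-18,0],"twist":[0,0,0],"grip":-1},{"translation":[-25,-31,0],"twist":[0,0,0],"grip":-1},{"translation":[-27,-33,0],"twist":[0,0,0],"grip":-1},{"translation":[-27,-33,0],"twist":[0,0,0],"grip":-1},{"translation":[-27,-33,0],"twist":[0,0,0],"grip":-1},{"translation":[-20,-25,0],"twist":[0,0,0],"grip":-1},{"translation":[-15,-18,0],"twist":[0,0,0],"grip":-1},{"translation":[-5,-7,0],"twist":[0,0,0],"grip":-1},{"translation":[0,0,0],"twist":[0,0,0],"grip":-1},{"translation":[0,0,0],"twist":[0,0,0],"grip":-1}]'
python3 - <<'E'
from h import *
plan(.610,-.2065,.045)
E
```

```text
t: 17.5
tool_pos: [0.6068, -0.2057, 0.1954]
orientation: [-0.523, -3.07, -0.003]
force: [-1.0, 0.2, -1.8]
opening: 0.0245
t 17.5 pos [ 0.6068 -0.2057  0.1954] head 70.7 shift [ -7.4   0.7 150.2] tilt [-0.003 -0.027  0.   ] twist z 0 open 0.0245 F [-1.   0.2 -1.8] q1,q6 [-0.4  -1.64]
```

```bash
python3 -m pendant '[{"translation":[-2,0,0],"twist":[0,-0.02,0],"grip":-1},{"translation":[0,0,10],"twist":[0,0,0],"grip":-1},{"translation":[0,0,20],"twist":[0,0,0],"grip":-1},{"translation":[0,0,20],"twist":[0,0,0],"grip":-1},{"translation":[0,0,20],"twist":[0,0,0],"grip":-1},{"translation":[0,0,20],"twist":[0,0,0],"grip":-1},{"translation":[0,0,15],"twist":[0,0,0],"grip":-1},{"translation":[0,0,10],"twist":[0,0,0],"grip":-1},{"translation":[0,0,0],"twist":[0,0,0],"grip":-1},{"translation":[0,0,0],"twist":[0,0,0],"grip":-1}]'
python3 - <<'E'
from h import *
plan(.610,-.2065,.0245)
E
```

```text
t: 18.5
tool_pos: [0.6079, -0.1968, 0.0752]
orientation: [-0.512, -3.097, 0.001]
force: [0.3, -0.0, -2.3]
opening: 0.0246
t 18.5 pos [ 0.6079 -0.1968  0.0752] head 71.2 shift [-5.3 -8.4 50.7] tilt [-0.001 -0.003  0.   ] twist z 0 open 0.0246 F [ 0.3 -0.  -2.3] q1,q6 [-0.39 -1.64]
```

```bash
python3 -m pendant '[{"translation":[-3,-5,0],"twist":[0,0,0],"grip":-1},{"translation":[-2,-4,5],"twist":[0,0,0],"grip":-1},{"translation":[0,0,10],"twist":[0,0,0],"grip":-1},{"translation":[0,0,10],"twist":[0,0,0],"grip":-1},{"translation":[0,0,6],"twist":[0,0,0],"grip":-1},{"translation":[0,0,0],"twist":[0,0,0],"grip":-1},{"translation":[0,0,0],"twist":[0,0,0],"grip":-1},{"translation":[0,0,0],"twist":[0,0,0],"grip":-1},{"translation":[0,0,0],"twist":[0,0,0],"grip":-1},{"translation":[0,0,0],"twist":[0,0,0],"grip":-1}]'
python3 - <<'E'
from h import *
plan(.610,-.2065,.0245)
look("top","t7");look("scene","s7")
a=cv2.imread('pics/t7.png')[160:250,290:410]; b=cv2.imread('pics/s7.png')[215:320,180:320]
f=lambda x:cv2.resize(x,(400,300),interpolation=cv2.INTER_CUBIC)
cv2.imwrite('pics/c7.png',np.hstack([f(a),f(b)]))
E
```

```text
t: 19.5
tool_pos: [0.6119, -0.2091, 0.0447]
orientation: [0.513, 3.097, -0.003]
force: [0.1, -0.7, -1.7]
opening: 0.0252
t 19.5 pos [ 0.6119 -0.2091  0.0447] head 71.2 shift [ 2.7  1.8 20.2] tilt [-0.002  0.002  0.   ] twist z 0 open 0.0252 F [ 0.1 -0.7 -1.7] q1,q6 [-0.41 -1.65]
```

View pics/c7.png

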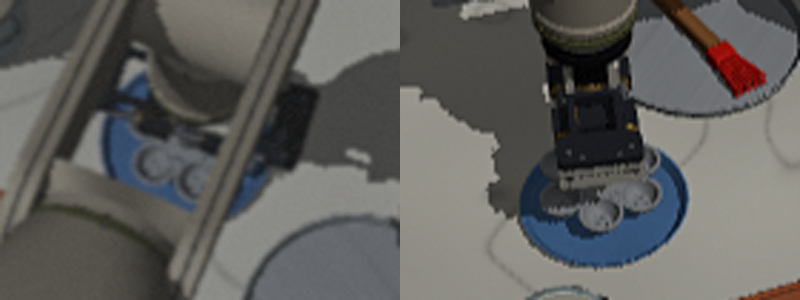

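The tier hangs level about 20 mm above the plate, and the two plate-centre estimates agree. I'll lower it.

```bash
python3 -m pendant '[{"translation":[2,1,4],"twist":[0,0,0],"grip":-1},{"translation":[0,0,5],"twist":[0,0,0],"grip":-1},{"translation":[0,0,4],"twist":[0,0,0],"grip":-1},{"translation":[0,0,2],"twist":[0,0,0],"grip":-1},{"translation":[0,0,1],"twist":[0,0,0],"grip":-1},{"translation":[0,0,0],"twist":[0,0,0],"grip":-1},{"translation":[0,0,0],"twist":[0,0,0],"grip":-1},{"translation":[0,0,0],"twist":[0,0,0],"grip":-1},{"translation":[0,0,0],"twist":[0,0,0],"grip":-1},{"translation":[0,0,0],"twist":[0,0,0],"grip":-1}]'
python3 - <<'E'
from h import *
plan(.610,-.2065,.0243)
E
```

```text
t: 20.6
tool_pos: [0.6104, -0.2075, 0.0276]
orientation: [0.513, 3.097, -0.003]
force: [-0.1, 0.1, -1.7]
opening: 0.0245
t 20.6 pos [ 0.6104 -0.2075  0.0276] head 71.2 shift [0.7 0.8 3.3] tilt [-0.002  0.003  0.   ] twist z 0 open 0.0245 F [-0.1  0.1 -1.7] q1,q6 [-0.41 -1.65]
```

```bash
python3 -m pendant '[{"translation":[0,0,1],"twist":[0,0,0],"grip":-1},{"translation":[0,0,1],"twist":[0,0,0],"grip":-1},{"translation":[0,0,1],"twist":[0,0,0],"grip":-1},{"translation":[0,0,1],"twist":[0,0,0],"grip":-1},{"translation":[0,0,0],"twist":[0,0,0],"grip":-1},{"translation":[0,0,0],"twist":[0,0,0],"grip":-1},{"translation":[0,0,0],"twist":[0,0,0],"grip":-1},{"translation":[0,0,0],"twist":[0,0,0],"grip":-1},{"translation":[0,0,0],"twist":[0,0,0],"grip":-1},{"translation":[0,0,0],"twist":[0,0,0],"grip":-1}]'
python3 - <<'E'
from h import *
plan(.610,-.2065,.0243)
E
```

```text
t: 21.6
tool_pos: [0.611, -0.2077, 0.0243]
orientation: [0.512, 3.096, -0.004]
force: [0.3, -0.7, -0.5]
opening: 0.0247
t 21.6 pos [ 0.611  -0.2077  0.0243] head 71.2 shift [ 1.3  0.8 -0. ] tilt [-0.002  0.004  0.   ] twist z 0 open 0.0247 F [ 0.3 -0.7 -0.5] q1,q6 [-0.41 -1.65]
```

```bash
python3 -m pendant '[{"translation":[0,0,0],"twist":[0,0,0],"grip":-0.4},{"translation":[0,0,0],"twist":[0,0,0],"grip":-0.2},{"translation":[0,0,0],"twist":[0,0,0],"grip":0.1},{"translation":[0,0,0],"twist":[0,0,0],"grip":0.3},{"translation":[0,0,0],"twist":[0,0,0],"grip":0.3},{"translation":[0,0,0],"twist":[0,0,0],"grip":0.3},{"translation":[0,0,-10],"twist":[0,0,0],"grip":0.3},{"translation":[0,0,-20],"twist":[0,0,0],"grip":0.3},{"translation":[0,0,-40],"twist":[0,0,0],"grip":0.3},{"translation":[0,0,-45],"twist":[0,0,0],"grip":0.3}]'
python3 -m pendant '[{"translation":[0,0,-10],"twist":[0,0,0.14],"grip":0},{"translation":[0,0,0],"twist":[0,0,0.14],"grip":0},{"translation":[0,0,0],"twist":[0,0,0.14],"grip":0},{"translation":[0,0,0],"twist":[0,0,0.14],"grip":0},{"translation":[0,0,0],"twist":[0,0,0.14],"grip":0},{"translation":[0,0,0],"twist":[0,0,0.14],"grip":0},{"translation":[0,0,0],"twist":[0,0,0.14],"grip":0},{"translation":[0,0,0],"twist":[0,0,0.13],"grip":0},{"translation":[0,0,0],"twist":[0,0,0],"grip":0},{"translation":[0,0,0],"twist":[0,0,0],"grip":0}]'
python3 - <<'E'
from h import *
plan(.4355,-.348,.12,7.5)
E
```

```text
t: 22.6
tool_pos: [0.6057, -0.2053, 0.1357]
orientation: [-0.512, -3.09, -0.001]
force: [0.8, -0.8, -0.4]
opening: 0.0604
t: 23.6
tool_pos: [0.6127, -0.2081, 0.168]
orientation: [2.106, 2.31, 0.006]
force: [-0.1, -0.4, -0.1]
opening: 0.0463
t 23.6 pos [ 0.6127 -0.2081  0.168 ] head 5.3 shift [-122.5 -189.9   46.6] tilt [ 0.013  0.009 -0.   ] twist z -0.039 open 0.0463 F [-0.1 -0.4 -0.1] q1,q6 [-0.41 -0.5 ]
```

```bash
python3 -m pendant '[{"translation":[-12,-18,0],"twist":[0,0,0],"grip":0},{"translation":[-20,-31,0],"twist":[0,0,0],"grip":0},{"translation":[-20,-31,0],"twist":[0,0,0],"grip":0},{"translation":[-20,-31,0],"twist":[0,0,0],"grip":0},{"translation":[-20,-31,0],"twist":[0,0,0],"grip":0},{"translation":[-16,-25,0],"twist":[0,0,0],"grip":0},{"translation":[-10,-15,10],"twist":[0,0,0],"grip":0},{"translation":[-4,-7,20],"twist":[0,0,0],"grip":0},{"translation":[0,0,0],"twist":[0.01,0.01,-0.03],"grip":0},{"translation":[0,0,0],"twist":[0,0,0],"grip":0}]'
python3 - <<'E'
from h import *
plan(.4355,-.348,.05,7.5)
im,d,hsv=look("top","t8");look("scene","s8")
a=cv2.imread('pics/t8.png')[160:310,300:460]; b=cv2.imread('pics/s8.png')[180:330,180:340]
f=lambda x:cv2.resize(x,(400,375),interpolation=cv2.INTER_CUBIC)
cv2.imwrite('pics/c8.png',np.hstack([f(a),f(b)]))
E
```

```text
t: 24.6
tool_pos: [0.4321, -0.3552, 0.1399]
orientation: [2.029, 2.389, 0.003]
force: [0.4, 0.5, -0.1]
opening: 0.0464
t 24.6 pos [ 0.4321 -0.3552  0.1399] head 9.3 shift [ 7.   4.  89.9] tilt [ 0.006  0.004 -0.   ] twist z 0.032 open 0.0464 F [ 0.4  0.5 -0.1] q1,q6 [-0.78 -0.95]
```

View pics/c8.png

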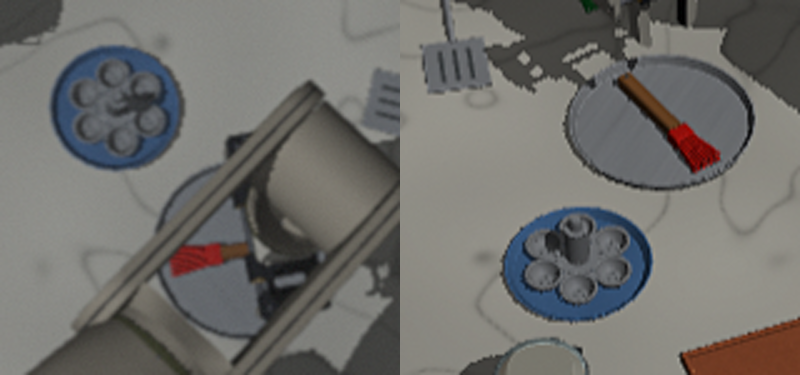

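The six-cup tier sits upright and centred on the blue plate. The gripper is above the brush handle, so I'll go down.

```bash
python3 -m pendant '[{"translation":[4,2,0],"twist":[0,0,0.02],"grip":0},{"translation":[2,2,10],"twist":[0,0,0],"grip":0},{"translation":[0,0,20],"twist":[0,0,0],"grip":0},{"translation":[0,0,20],"twist":[0,0,0],"grip":0},{"translation":[0,0,20],"twist":[0,0,0],"grip":0},{"translation":[0,0,15],"twist":[0,0,0],"grip":0},{"translation":[0,0,5],"twist":[0,0,0],"grip":0},{"translation":[0,0,0],"twist":[0,0,0],"grip":0},{"translation":[0,0,0],"twist":[0,0,0],"grip":0},{"translation":[0,0,0],"twist":[0,0,0],"grip":0}]'
python3 - <<'E'
from h import *
plan(.4355,-.348,.007,7.5)
E
```

```text
t: 25.7
tool_pos: [0.4406, -0.3453, 0.0472]
orientation: [2.045, 2.367, 0.005]
force: [0.0, -0.9, 0.4]
opening: 0.0466
t 25.7 pos [ 0.4406 -0.3453  0.0472] head 8.4 shift [-1.6 -5.9 40.2] tilt [ 0.011  0.008 -0.   ] twist z 0.015 open 0.0466 F [ 0.  -0.9  0.4] q1,q6 [-0.76 -0.91]
```

```bash
python3 -m pendant '[{"translation":[-1,-3,0],"twist":[0.01,0.008,0.01],"grip":0},{"translation":[0,-3,8],"twist":[0,0,0],"grip":0},{"translation":[0,0,10],"twist":[0,0,0],"grip":0},{"translation":[0,0,8],"twist":[0,0,0],"grip":0},{"translation":[0,0,5],"twist":[0,0,0],"grip":0},{"translation":[0,0,3],"twist":[0,0,0],"grip":0},{"translation":[0,0,0],"twist":[0,0,0],"grip":0},{"translation":[0,0,0],"twist":[0,0,0],"grip":0},{"translation":[0,0,0],"twist":[0,0,0],"grip":0},{"translation":[0,0,0],"twist":[0,0,0],"grip":0}]'
python3 - <<'E'
from h import *
plan(.4355,-.348,.007,7.5)
E
```

```text
t: 26.7
tool_pos: [0.4353, -0.3484, 0.012]
orientation: [2.065, 2.364, 0.0]
force: [0.2, 0.3, 0.4]
opening: 0.0465
t 26.7 pos [ 0.4353 -0.3484  0.012 ] head 7.7 shift [0.4 0.3 5. ] tilt [ 0.002  0.002 -0.   ] twist z 0.004 open 0.0465 F [0.2 0.3 0.4] q1,q6 [-0.77 -0.9 ]
```

Going down 5 mm more, then closing and lifting.

```bash
python3 -m pendant '[{"translation":[0,0,2],"twist":[0,0,0],"grip":0},{"translation":[0,0,2],"twist":[0,0,0],"grip":0},{"translation":[0,0,1],"twist":[0,0,0],"grip":0},{"translation":[0,0,0],"twist":[0,0,0],"grip":0},{"translation":[0,0,0],"twist":[0,0,0],"grip":-1},{"translation":[0,0,0],"twist":[0,0,0],"grip":-1},{"translation":[0,0,0],"twist":[0,0,0],"grip":-1},{"translation":[0,0,0],"twist":[0,0,0],"grip":-1},{"translation":[0,0,0],"twist":[0,0,0],"grip":-1},{"translation":[0,0,0],"twist":[0,0,0],"grip":-1}]' 20
python3 -c "
from h import *
plan(.4355,-.348,.007,7.5)"
python3 -m pendant '[{"translation":[0,0,-5],"twist":[0,0,0],"grip":-1},{"translation":[0,0,-10],"twist":[0,0,0],"grip":-1},{"translation":[0,0,-20],"twist":[0,0,0],"grip":-1},{"translation":[0,0,-30],"twist":[0,0,0],"grip":-1},{"translation":[0,0,-35],"twist":[0,0,0],"grip":-1},{"translation":[0,0,-20],"twist":[0,0,0],"grip":-1},{"translation":[0,0,0],"twist":[0,0,0],"grip":-1},{"translation":[0,0,0],"twist":[0,0,0],"grip":-1},{"translation":[0,0,0],"twist":[0,0,0],"grip":-1},{"translation":[0,0,0],"twist":[0,0,0],"grip":-1}]'
python3 - <<'E'
from h import *
plan(.4678,.0065,.1,82.3)
im,d,hsv=look("scene","s9")
H,S=hsv[...,0],hsv[...,1]
E
```

```text
t: 27.7
tool_pos: [0.4358, -0.3489, 0.0073]
orientation: [2.064, 2.363, 0.0]
force: [-0.1, -0.2, 0.4]
opening: 0.0178
t 27.7 pos [ 0.4358 -0.3489  0.0073] head 7.7 shift [ 0.9 -0.1  0.3] tilt [ 0.003  0.003 -0.   ] twist z 0.004 open 0.0178 F [-0.1 -0.2  0.4] q1,q6 [-0.77 -0.9 ]
t: 28.7
tool_pos: [0.4341, -0.3473, 0.1329]
orientation: [2.066, 2.365, 0.0]
force: [0.6, 0.3, -0.9]
opening: 0.0181
t 28.7 pos [ 0.4341 -0.3473  0.1329] head 7.7 shift [346.1  80.9  32.8] tilt [ 0.001  0.001 -0.   ] twist z -1.302 open 0.0181 F [ 0.6  0.3 -0.9] q1,q6 [-0.77 -0.9 ]
```

```bash
python3 -m pendant '[{"translation":[20,5,0],"twist":[0,0,0],"grip":-1},{"translation":[38,9,0],"twist":[0,0,0],"grip":-1},{"translation":[45,10,0],"twist":[0,0,0],"grip":-1},{"translation":[45,10,0],"twist":[0,0,0],"grip":-1},{"translation":[45,10,0],"twist":[0,0,0],"grip":-1},{"translation":[45,10,0],"twist":[0,0,0],"grip":-1},{"translation":[45,10,0],"twist":[0,0,0],"grip":-1},{"translation":[35,9,0],"twist":[0,0,0],"grip":-1},{"translation":[20,5,0],"twist":[0,0,0],"grip":-1},{"translation":[0,0,0],"twist":[0,0,0],"grip":-1}]'
python3 -m pendant '[{"translation":[0,0,0],"twist":[0,0,-0.14],"grip":-1},{"translation":[0,0,0],"twist":[0,0,-0.14],"grip":-1},{"translation":[0,0,0],"twist":[0,0,-0.14],"grip":-1},{"translation":[0,0,0],"twist":[0,0,-0.14],"grip":-1},{"translation":[0,0,0],"twist":[0,0,-0.14],"grip":-1},{"translation":[0,0,0],"twist":[0,0,-0.14],"grip":-1},{"translation":[0,0,0],"twist":[0,0,-0.14],"grip":-1},{"translation":[0,0,0],"twist":[0,0,-0.14],"grip":-1},{"translation":[0,0,0],"twist":[0,0,-0.1],"grip":-1},{"translation":[0,0,0],"twist":[0,0,0],"grip":-1}]'
python3 - <<'E'
from h import *
plan(.4678,.0065,.06,82.3)
E
```

```text
t: 29.75
tool_pos: [0.4597, 0.0122, 0.1218]
orientation: [-2.062, -2.35, 0.008]
force: [0.6, -1.2, -0.7]
opening: 0.0176
t: 30.75
tool_pos: [0.4534, 0.0051, 0.1127]
orientation: [-0.269, -3.098, -0.003]
force: [-0.4, 0.1, -1.5]
opening: 0.0175
t 30.8 pos [0.4534 0.0051 0.1127] head 80.1 shift [-15.7   3.9  52.2] tilt [-0.001 -0.032  0.   ] twist z -0.039 open 0.0175 F [-0.4  0.1 -1.5] q1,q6 [-0.1 -1.5]
```

```bash
python3 -m pendant '[{"translation":[-5,1,0],"twist":[0,-0.025,-0.025],"grip":-1},{"translation":[-6,2,5],"twist":[0,0,0],"grip":-1},{"translation":[-3,1,10],"twist":[0,0,0],"grip":-1},{"translation":[0,0,15],"twist":[0,0,0],"grip":-1},{"translation":[0,0,15],"twist":[0,0,0],"grip":-1},{"translation":[0,0,8],"twist":[0,0,0],"grip":-1},{"translation":[0,0,0],"twist":[0,0,0],"grip":-1},{"translation":[0,0,0],"twist":[0,0,0],"grip":-1},{"translation":[0,0,0],"twist":[0,0,0],"grip":-1},{"translation":[0,0,0],"twist":[0,0,0],"grip":-1}]'
python3 - <<'E'
from h import *
plan(.4678,.0065,.0093,82.3)
im,d,hsv=look("top","t10");look("scene","s10")
a=cv2.imread('pics/t10.png')[200:300,230:330]; b=cv2.imread('pics/s10.png')[250:370,270:410]
f=lambda x:cv2.resize(x,(400,360),interpolation=cv2.INTER_CUBIC)
cv2.imwrite('pics/c10.png',np.hstack([f(a),f(b)]))
E
```

```text
t: 31.75
tool_pos: [0.4688, 0.0059, 0.0543]
orientation: [-0.249, -3.125, 0.001]
force: [-0.8, -1.2, -0.2]
opening: 0.0178
t 31.8 pos [0.4688 0.0059 0.0543] head 80.9 shift [ 0.8  0.5 45. ] tilt [-0.001 -0.007  0.   ] twist z -0.025 open 0.0178 F [-0.8 -1.2 -0.2] q1,q6 [-0.1  -1.51]
```

View pics/c10.png

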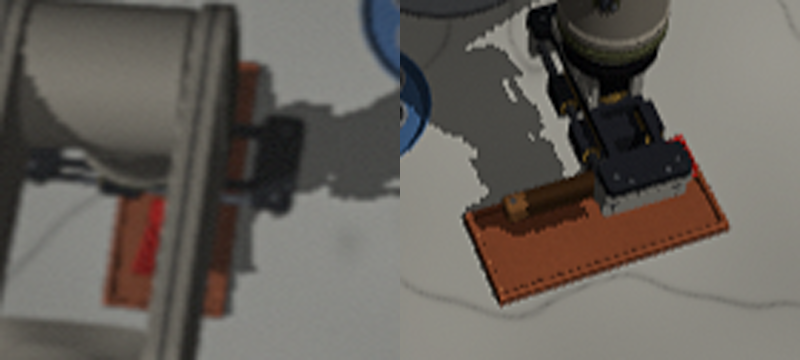

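The brush is level above the rest, tail towards the far end and red head towards the robot. I'll lower it.

```bash
python3 -m pendant '[{"translation":[0,0,0],"twist":[0,-0.005,-0.025],"grip":-1},{"translation":[0,0,5],"twist":[0,0,0],"grip":-1},{"translation":[0,0,8],"twist":[0,0,0],"grip":-1},{"translation":[0,0,8],"twist":[0,0,0],"grip":-1},{"translation":[0,0,6],"twist":[0,0,0],"grip":-1},{"translation":[0,0,4],"twist":[0,0,0],"grip":-1},{"translation":[0,0,0],"twist":[0,0,0],"grip":-1},{"translation":[0,0,0],"twist":[0,0,0],"grip":-1},{"translation":[0,0,0],"twist":[0,0,0],"grip":-1},{"translation":[0,0,0],"twist":[0,0,0],"grip":-1}]'
python3 - <<'E'
from h import *
plan(.4678,.0065,.0093,82.3)
E
```

```text
t: 32.85
tool_pos: [0.4689, 0.0058, 0.0207]
orientation: [-0.207, -3.134, 0.001]
force: [-1.2, -0.4, -0.9]
opening: 0.018
t 32.9 pos [0.4689 0.0058 0.0207] head 82.5 shift [ 1.2  0.6 11.4] tilt [-0.001 -0.001  0.   ] twist z 0.003 open 0.018 F [-1.2 -0.4 -0.9] q1,q6 [-0.1  -1.53]
```

```bash
python3 -m pendant '[{"translation":[1,1,3],"twist":[0,0,0],"grip":-1},{"translation":[0,0,3],"twist":[0,0,0],"grip":-1},{"translation":[0,0,2],"twist":[0,0,0],"grip":-1},{"translation":[0,0,1],"twist":[0,0,0],"grip":-1},{"translation":[0,0,1],"twist":[0,0,0],"grip":-1},{"translation":[0,0,1],"twist":[0,0,0],"grip":-1},{"translation":[0,0,0],"twist":[0,0,0],"grip":-1},{"translation":[0,0,0],"twist":[0,0,0],"grip":-1},{"translation":[0,0,0],"twist":[0,0,0],"grip":-1},{"translation":[0,0,0],"twist":[0,0,0],"grip":-1}]'
python3 - <<'E'
from h import *
plan(.4678,.0065,.0093,82.3)
E
```

```text
t: 33.85
tool_pos: [0.4687, 0.0069, 0.0095]
orientation: [0.207, 3.134, -0.001]
force: [0.3, 0.9, 0.1]
opening: 0.018
t 33.9 pos [0.4687 0.0069 0.0095] head 82.5 shift [ 0.9 -0.6  0.2] tilt [-0.001  0.001  0.   ] twist z 0.003 open 0.018 F [0.3 0.9 0.1] q1,q6 [-0.09 -1.53]
```

```bash
python3 -m pendant '[{"translation":[0,0,0],"twist":[0,0,0],"grip":-0.5},{"translation":[0,0,0],"twist":[0,0,0],"grip":-0.4},{"translation":[0,0,0],"twist":[0,0,0],"grip":-0.4},{"translation":[0,0,0],"twist":[0,0,0],"grip":-0.4},{"translation":[0,0,-5],"twist":[0,0,0],"grip":-0.4},{"translation":[0,0,-15],"twist":[0,0,0],"grip":-0.4},{"translation":[0,0,-30],"twist":[0,0,0],"grip":-0.4},{"translation":[0,0,-45],"twist":[0,0,0],"grip":-0.4},{"translation":[0,0,-45],"twist":[0,0,0],"grip":-0.4},{"translation":[0,0,-30],"twist":[0,0,0],"grip":0.4}]'
python3 - <<'E'
from h import *
plan(.4175,.3825,.16)
E
```

```text
t: 34.85
tool_pos: [0.464, 0.0075, 0.1813]
orientation: [-0.206, -3.124, 0.001]
force: [1.2, 0.1, 0.4]
opening: 0.0322
t 34.9 pos [0.464  0.0075 0.1813] head 82.4 shift [ 95.2 365.7  21.8] tilt [-0.001 -0.01   0.   ] twist z 0 open 0.0322 F [1.2 0.1 0.4] q1,q6 [-0.09 -1.53]
```

```bash
python3 -m pendant '[{"translation":[5,20,0],"twist":[0,0,0],"grip":0.4},{"translation":[10,38,0],"twist":[0,0,0],"grip":0.4},{"translation":[12,46,0],"twist":[0,0,0],"grip":0.4},{"translation":[12,46,0],"twist":[0,0,0],"grip":0.4},{"translation":[12,46,0],"twist":[0,0,0],"grip":0.4},{"translation":[12,46,0],"twist":[0,0,0],"grip":0.4},{"translation":[12,46,0],"twist":[0,0,0],"grip":0.4},{"translation":[10,38,0],"twist":[0,0,0],"grip":0.4},{"translation":[5,20,0],"twist":[0,0,0],"grip":0.4},{"translation":[0,0,0],"twist":[0,0,0],"grip":0.4}]'
python3 - <<'E'
from h import *
plan(.4175,.3825,.12)
im,d,hsv=look("top","t11");look("scene","s11")
H,S,V=[hsv[...,k] for k in range(3)]
m=(H<14)&(S>100)&(V>60)
m[:,310:]=0
r=cv2.minAreaRect((onplane("top",biggest(m),.010)*1000).astype(np.float32)); print(r)
a=cv2.imread('pics/t11.png')[200:300,230:330]; b=cv2.imread('pics/s11.png')[330:480,400:600]
f=lambda x:cv2.resize(x,(400,360),interpolation=cv2.INTER_CUBIC)
cv2.imwrite('pics/c11.png',np.hstack([f(a),f(b)]))
E
```

```text
t: 35.85
tool_pos: [0.4238, 0.3757, 0.1949]
orientation: [0.213, 3.124, 0.004]
force: [1.3, 0.0, -0.3]
opening: 0.0654
t 35.9 pos [0.4238 0.3757 0.1949] head 82.2 shift [ 7.9  5.6 74.9] tilt [ 0.003  0.01  -0.   ] twist z 0 open 0.0654 F [ 1.3  0.  -0.3] q1,q6 [ 0.64 -0.8 ]
((409.22161865234375, 13.442890167236328), (89.30728912353516, 90.78158569335938), 82.60369873046875)
```

View pics/c11.png

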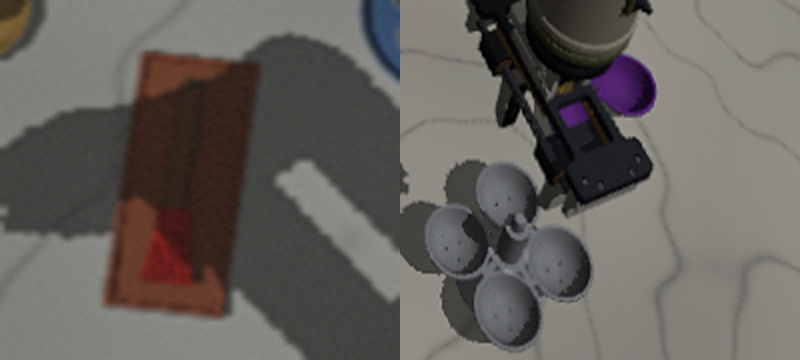

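The brush lies lengthwise along the middle of the rest. The four-cup tier is exposed on the foot, so I'll fetch it.

```bash
python3 -m pendant '[{"translation":[4,3,0],"twist":[0,0.01,0],"grip":0.4},{"translation":[4,3,0],"twist":[0,0,0],"grip":0.4},{"translation":[0,0,15],"twist":[0,0,0],"grip":0.4},{"translation":[0,0,20],"twist":[0,0,0],"grip":0.4},{"translation":[0,0,15],"twist":[0,0,0],"grip":0.4},{"translation":[0,0,10],"twist":[0,0,0],"grip":0.4},{"translation":[0,0,0],"twist":[0,0,0],"grip":0.4},{"translation":[0,0,0],"twist":[0,0,0],"grip":0.4},{"translation":[0,0,0],"twist":[0,0,0],"grip":0.4},{"translation":[0,0,0],"twist":[0,0,0],"grip":0.4}]'
python3 - <<'E'
from h import *
plan(.4175,.3825,.054)
E
```

```text
t: 36.95
tool_pos: [0.4186, 0.3756, 0.1309]
orientation: [-0.228, -3.133, -0.002]
force: [0.6, -0.2, 0.3]
opening: 0.0651
t 37.0 pos [0.4186 0.3756 0.1309] head 81.7 shift [ 2.1  6.5 76.9] tilt [ 0.001 -0.     0.   ] twist z 0 open 0.0651 F [ 0.6 -0.2  0.3] q1,q6 [ 0.64 -0.79]
```

```bash
python3 -m pendant '[{"translation":[1,4,0],"twist":[0,0,0],"grip":0.4},{"translation":[1,3,5],"twist":[0,0,0],"grip":0.4},{"translation":[0,0,12],"twist":[0,0,0],"grip":0.4},{"translation":[0,0,12],"twist":[0,0,0],"grip":0.4},{"translation":[0,0,12],"twist":[0,0,0],"grip":0.4},{"translation":[0,0,12],"twist":[0,0,0],"grip":0.4},{"translation":[0,0,8],"twist":[0,0,0],"grip":0.4},{"translation":[0,0,0],"twist":[0,0,0],"grip":0.4},{"translation":[0,0,0],"twist":[0,0,0],"grip":0.4},{"translation":[0,0,0],"twist":[0,0,0],"grip":0.4}]'
python3 - <<'E'
from h import *
plan(.4175,.3825,.054)
E
```

```text
t: 37.95
tool_pos: [0.4173, 0.3836, 0.0641]
orientation: [-0.227, -3.133, -0.002]
force: [-0.5, 0.1, -0.4]
opening: 0.0654
t 38.0 pos [0.4173 0.3836 0.0641] head 81.7 shift [-0.3 -1.1 10.1] tilt [ 0.001 -0.001  0.   ] twist z 0 open 0.0654 F [-0.5  0.1 -0.4] q1,q6 [ 0.65 -0.77]
```

```bash
python3 -m pendant '[{"translation":[0,-1,3],"twist":[0,0,0],"grip":0.4},{"translation":[0,0,3],"twist":[0,0,0],"grip":0.4},{"translation":[0,0,2],"twist":[0,0,0],"grip":0.4},{"translation":[0,0,0],"twist":[0,0,0],"grip":-1},{"translation":[0,0,0],"twist":[0,0,0],"grip":-1},{"translation":[0,0,0],"twist":[0,0,0],"grip":-1},{"translation":[0,0,0],"twist":[0,0,0],"grip":-1},{"translation":[0,0,0],"twist":[0,0,0],"grip":-1},{"translation":[0,0,0],"twist":[0,0,0],"grip":-1},{"translation":[0,0,0],"twist":[0,0,0],"grip":-1}]' 30
python3 -c "
from h import *
plan(.4175,.3825,.054)"
python3 -m pendant '[{"translation":[0,0,-5],"twist":[0,0,0],"grip":-1},{"translation":[0,0,-6],"twist":[0,0,0],"grip":-1},{"translation":[0,0,-7],"twist":[0,0,0],"grip":-1},{"translation":[0,0,-8],"twist":[0,0,0],"grip":-1},{"translation":[0,0,-10],"twist":[0,0,0],"grip":-1},{"translation":[0,0,-20],"twist":[0,0,0],"grip":-1},{"translation":[0,0,-30],"twist":[0,0,0],"grip":-1},{"translation":[0,0,-30],"twist":[0,0,0],"grip":-1},{"translation":[0,0,-10],"twist":[0,0,0],"grip":-1},{"translation":[0,0,0],"twist":[0,0,0],"grip":-1}]'
python3 - <<'E'
from h import *
plan(.436,-.356,.18)
im,d,hsv=look("scene","s12")
im=cv2.imread('pics/s12.png')
cv2.imwrite('pics/c12.png',cv2.resize(im[280:480,380:580],(500,500),interpolation=cv2.INTER_CUBIC))
E
```

```text
t: 38.95
tool_pos: [0.4185, 0.3836, 0.0577]
orientation: [0.227, 3.131, 0.006]
force: [0.2, -0.3, 0.0]
opening: 0.0248
t 39.0 pos [0.4185 0.3836 0.0577] head 81.7 shift [ 0.9 -1.2  3.7] tilt [ 0.004  0.002 -0.   ] twist z 0 open 0.0248 F [ 0.2 -0.3  0. ] q1,q6 [ 0.65 -0.78]
t: 39.95
tool_pos: [0.4174, 0.3826, 0.1917]
orientation: [0.227, 3.132, 0.005]
force: [-0.4, 0.4, -2.9]
opening: 0.0249
t 40.0 pos [0.4174 0.3826 0.1917] head 81.7 shift [-125.  -728.2    9.6] tilt [ 0.003  0.001 -0.   ] twist z 0 open 0.0249 F [-0.4  0.4 -2.9] q1,q6 [ 0.65 -0.78]
```

View pics/c12.png

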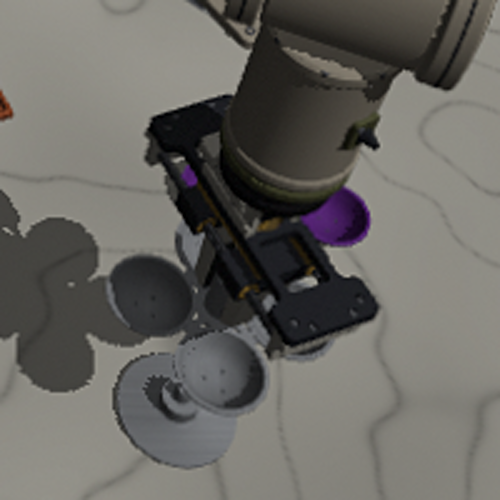

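The four-cup tier is free and level, and the foot stays standing. I'll carry it over and refine the thali centre on the way.

```bash
python3 -m pendant '[{"translation":[-3,-15,0],"twist":[0,0,0],"grip":-1},{"translation":[-5,-30,0],"twist":[0,0,0],"grip":-1},{"translation":[-7,-40,0],"twist":[0,0,0],"grip":-1},{"translation":[-7,-40,0],"twist":[0,0,0],"grip":-1},{"translation":[-7,-40,0],"twist":[0,0,0],"grip":-1},{"translation":[-7,-40,0],"twist":[0,0,0],"grip":-1},{"translation":[-7,-40,0],"twist":[0,0,0],"grip":-1},{"translation":[-5,-30,0],"twist":[0,0,0],"grip":-1},{"translation":[-3,-15,0],"twist":[0,0,0],"grip":-1},{"translation":[0,0,0],"twist":[0,0,0],"grip":-1}]'
python3 - <<'E'
from h import *
plan(.436,-.356,.18)
P=[]
for n in("top","scene"):
    im,d,hsv=look(n,n+"13")
    K,D,T=cam(n); f=K[0,0]
    # warp the counter plane z=.014 to a metric map: 1 mm/px, then find the rim circle
    g=np.mgrid[-.18:.18:.001,-.18:.18:.001]; W=np.c_[.436+g[0].ravel(),-.356+g[1].ravel(),np.full(g[0].size,.014),np.ones(g[0].size)]
    Q=(np.linalg.inv(T)@W.T).T[:,:3]*[1,-1,-1]
    p=cv2.projectPoints(Q,np.zeros(3),np.zeros(3),K,D)[0].reshape(360,360,2).astype(np.float32)
    w=cv2.remap(cv2.cvtColor(im,cv2.COLOR_RGB2GRAY),p,None,cv2.INTER_LINEAR); cv2.imwrite(f"pics/w{n}.png",w)
    c=cv2.HoughCircles(cv2.GaussianBlur(w,(5,5),1.5),cv2.HOUGH_GRADIENT,1,200,param1=60,param2=15,minRadius=92,maxRadius=112)
    if c is not None:
        for q in c[0][:2]: print(n,.436-.18+q[1]/1000,-.356-.18+q[0]/1000,q[2])
E
python3 -c "
import cv2,numpy as np
a=cv2.imread('pics/wtop.png');b=cv2.imread('pics/wscene.png');cv2.imwrite('pics/w13.png',np.hstack([a,b]))"
```

```text
t: 41.0
tool_pos: [0.4143, 0.0684, 0.1717]
orientation: [-0.223, -3.11, 0.016]
force: [-0.7, 0.1, -2.0]
opening: 0.0244
t 41.0 pos [0.4143 0.0684 0.1717] head 81.8 shift [ -82.  -417.    -5.3] tilt [-0.012 -0.022  0.   ] twist z 0 open 0.0244 F [-0.7  0.1 -2. ] q1,q6 [ 0.05 -1.38]
top 0.4415 -0.35650003 111.4
scene 0.43850002 -0.3545 109.2
```

```bash
python3 -m pendant '[{"translation":[-4,-15,-5],"twist":[0,-0.02,0],"grip":-1},{"translation":[-6,-30,-5],"twist":[0,0,0],"grip":-1},{"translation":[-9,-44,0],"twist":[0,0,0],"grip":-1},{"translation":[-9,-44,0],"twist":[0,0,0],"grip":-1},{"translation":[-9,-44,0],"twist":[0,0,0],"grip":-1},{"translation":[-9,-44,0],"twist":[0,0,0],"grip":-1},{"translation":[-9,-44,0],"twist":[0,0,0],"grip":-1},{"translation":[-9,-44,0],"twist":[0,0,0],"grip":-1},{"translation":[-8,-36,0],"twist":[0,0,0],"grip":-1},{"translation":[0,0,0],"twist":[0,0,0],"grip":-1}]'
python3 - <<'E'
from h import *
plan(.4385,-.3555,.08)
E
```

```text
t: 42.1
tool_pos: [0.4408, -0.283, 0.178]
orientation: [-0.192, -3.128, 0.007]
force: [-0.7, 0.4, -3.0]
opening: 0.0244
t 42.1 pos [ 0.4408 -0.283   0.178 ] head 83.0 shift [ -7.2 -71.7  98.3] tilt [-0.005 -0.007  0.   ] twist z 0 open 0.0244 F [-0.7  0.4 -3. ] q1,q6 [-0.66 -2.11]
```

```bash
python3 -m pendant '[{"translation":[-3,-25,0],"twist":[0,0,0],"grip":-1},{"translation":[-3,-25,0],"twist":[0,0,0],"grip":-1},{"translation":[-1,-15,0],"twist":[0,0,0],"grip":-1},{"translation":[0,-6,0],"twist":[0,0,0],"grip":-1},{"translation":[0,0,10],"twist":[0,0,0],"grip":-1},{"translation":[0,0,20],"twist":[0,0,0],"grip":-1},{"translation":[0,0,25],"twist":[0,0,0],"grip":-1},{"translation":[0,0,15],"twist":[0,0,0],"grip":-1},{"translation":[0,0,0],"twist":[0,0,0],"grip":-1},{"translation":[0,0,0],"twist":[0,0,0],"grip":-1}]'
python3 - <<'E'
from h import *
plan(.4385,-.3555,.035)
E
```

```text
t: 43.1
tool_pos: [0.4413, -0.3451, 0.0998]
orientation: [-0.178, -3.124, -0.007]
force: [-0.3, 0.1, -1.4]
opening: 0.0244
t 43.1 pos [ 0.4413 -0.3451  0.0998] head 83.5 shift [  0.8 -10.9  64.8] tilt [ 0.004 -0.012  0.   ] twist z 0 open 0.0244 F [-0.3  0.1 -1.4] q1,q6 [-0.75 -2.21]
```

```bash
python3 -m pendant '[{"translation":[1,-6,0],"twist":[0,-0.01,0],"grip":-1},{"translation":[0,-5,5],"twist":[0,0,0],"grip":-1},{"translation":[0,0,10],"twist":[0,0,0],"grip":-1},{"translation":[0,0,12],"twist":[0,0,0],"grip":-1},{"translation":[0,0,10],"twist":[0,0,0],"grip":-1},{"translation":[0,0,6],"twist":[0,0,0],"grip":-1},{"translation":[0,0,0],"twist":[0,0,0],"grip":-1},{"translation":[0,0,0],"twist":[0,0,0],"grip":-1},{"translation":[0,0,0],"twist":[0,0,0],"grip":-1},{"translation":[0,0,0],"twist":[0,0,0],"grip":-1}]'
python3 - <<'E'
from h import *
plan(.4385,-.3555,.035)
E
```

```text
t: 44.1
tool_pos: [0.4403, -0.3579, 0.056]
orientation: [0.179, 3.135, 0.002]
force: [0.3, -0.4, -2.1]
opening: 0.0248
t 44.1 pos [ 0.4403 -0.3579  0.056 ] head 83.5 shift [ 2.1  2.2 21. ] tilt [ 0.002  0.002 -0.   ] twist z 0 open 0.0248 F [ 0.3 -0.4 -2.1] q1,q6 [-0.77 -2.23]
```

```bash
python3 -m pendant '[{"translation":[2,2,4],"twist":[0,0,0],"grip":-1},{"translation":[0,0,5],"twist":[0,0,0],"grip":-1},{"translation":[0,0,5],"twist":[0,0,0],"grip":-1},{"translation":[0,0,3],"twist":[0,0,0],"grip":-1},{"translation":[0,0,1],"twist":[0,0,0],"grip":-1},{"translation":[0,0,0],"twist":[0,0,0],"grip":-1},{"translation":[0,0,0],"twist":[0,0,0],"grip":-1},{"translation":[0,0,0],"twist":[0,0,0],"grip":-1},{"translation":[0,0,0],"twist":[0,0,0],"grip":-1},{"translation":[0,0,0],"twist":[0,0,0],"grip":-1}]'
python3 - <<'E'
from h import *
plan(.4385,-.3555,.035)
E
```

```text
t: 45.1
tool_pos: [0.4391, -0.356, 0.0375]
orientation: [0.178, 3.133, 0.0]
force: [-0.4, -0.5, -2.5]
opening: 0.0249
t 45.1 pos [ 0.4391 -0.356   0.0375] head 83.5 shift [0.7 0.4 2.5] tilt [ 0.     0.003 -0.   ] twist z 0 open 0.0249 F [-0.4 -0.5 -2.5] q1,q6 [-0.77 -2.23]
```

```bash
python3 -m pendant '[{"translation":[0,0,1],"twist":[0,0,0],"grip":-1},{"translation":[0,0,1],"twist":[0,0,0],"grip":-1},{"translation":[0,0,1],"twist":[0,0,0],"grip":-1},{"translation":[0,0,0],"twist":[0,0,0],"grip":-1},{"translation":[0,0,0],"twist":[0,0,0],"grip":-1},{"translation":[0,0,0],"twist":[0,0,0],"grip":-1},{"translation":[0,0,0],"twist":[0,0,0],"grip":-1},{"translation":[0,0,0],"twist":[0,0,0],"grip":-1},{"translation":[0,0,0],"twist":[0,0,0],"grip":-1},{"translation":[0,0,0],"twist":[0,0,0],"grip":-1}]'
python3 - <<'E'
from h import *
plan(.4385,-.3555,.0347)
E
```

```text
t: 46.1
tool_pos: [0.4395, -0.3564, 0.035]
orientation: [0.178, 3.132, -0.001]
force: [0.2, 0.4, -1.8]
opening: 0.0243
t 46.1 pos [ 0.4395 -0.3564  0.035 ] head 83.5 shift [1.1 0.7 0.3] tilt [-0.     0.004  0.   ] twist z 0 open 0.0243 F [ 0.2  0.4 -1.8] q1,q6 [-0.77 -2.23]
```

```bash
python3 -m pendant '[{"translation":[0,0,1],"twist":[0,0,0],"grip":-1},{"translation":[0,0,1],"twist":[0,0,0],"grip":-1},{"translation":[0,0,0],"twist":[0,0,0],"grip":-1},{"translation":[0,0,0],"twist":[0,0,0],"grip":-1},{"translation":[0,0,0],"twist":[0,0,0],"grip":-1},{"translation":[0,0,0],"twist":[0,0,0],"grip":-1},{"translation":[0,0,0],"twist":[0,0,0],"grip":-1},{"translation":[0,0,0],"twist":[0,0,0],"grip":-1},{"translation":[0,0,0],"twist":[0,0,0],"grip":-1},{"translation":[0,0,0],"twist":[0,0,0],"grip":-1}]'
python3 - <<'E'
from h import *
plan(.4385,-.3555,.0347)
E
```

```text
t: 47.1
tool_pos: [0.44, -0.3569, 0.0348]
orientation: [0.178, 3.132, -0.002]
force: [0.8, -0.3, -0.1]
opening: 0.0248
t 47.1 pos [ 0.44   -0.3569  0.0348] head 83.5 shift [1.6 1.3 0.1] tilt [-0.001  0.005  0.   ] twist z 0 open 0.0248 F [ 0.8 -0.3 -0.1] q1,q6 [-0.77 -2.23]
```

The weight is now off the wrist, so I'll release, rise and back away for a final look.

```bash
python3 -m pendant '[{"translation":[0,0,0],"twist":[0,0,0],"grip":-0.4},{"translation":[0,0,0],"twist":[0,0,0],"grip":-0.2},{"translation":[0,0,0],"twist":[0,0,0],"grip":0.1},{"translation":[0,0,0],"twist":[0,0,0],"grip":0.3},{"translation":[0,0,0],"twist":[0,0,0],"grip":0.3},{"translation":[0,0,0],"twist":[0,0,0],"grip":0.3},{"translation":[0,0,-10],"twist":[0,0,0],"grip":0.3},{"translation":[0,0,-20],"twist":[0,0,0],"grip":0.3},{"translation":[0,0,-40],"twist":[0,0,0],"grip":0.3},{"translation":[0,0,-45],"twist":[0,0,0],"grip":0.3}]'
python3 -m pendant '[{"translation":[0,0,-45],"twist":[0,0,0],"grip":0.3},{"translation":[0,0,-45],"twist":[0,0,0],"grip":0.3},{"translation":[0,-30,-20],"twist":[0,0,0],"grip":0.3},{"translation":[10,-40,0],"twist":[0,0,0],"grip":0.3},{"translation":[20,-40,0],"twist":[0,0,0],"grip":0.3},{"translation":[20,-40,0],"twist":[0,0,0],"grip":0.3},{"translation":[20,-35,0],"twist":[0,0,0],"grip":0.3},{"translation":[10,-20,0],"twist":[0,0,0],"grip":0.3},{"translation":[0,0,0],"twist":[0,0,0],"grip":0.3},{"translation":[0,0,0],"twist":[0,0,0],"grip":0.3}]'
python3 - <<'E'
from h import *
plan(.4385,-.3555,.2)
look("top","t14");look("scene","s14")
a=cv2.imread('pics/t14.png')[150:350,90:460]; b=cv2.imread('pics/s14.png')[180:480,180:540]
a=cv2.resize(a,(740,400)); cv2.imwrite('pics/c14.png',cv2.resize(np.vstack([a,cv2.resize(b,(740,617))]),None,fx=.58,fy=.58,interpolation=cv2.INTER_AREA))
E
```

```text
t: 48.1
tool_pos: [0.4356, -0.353, 0.1467]
orientation: [-0.178, -3.131, -0.012]
force: [0.4, -0.5, 0.4]
opening: 0.0605
t: 49.1
tool_pos: [0.3325, -0.5573, 0.2818]
orientation: [0.173, 3.126, -0.016]
force: [0.0, -0.2, 0.1]
opening: 0.0605
t 49.1 pos [ 0.3325 -0.5573  0.2818] head 83.7 shift [-82.2 213.   80.8] tilt [-0.009  0.012  0.   ] twist z 0 open 0.0605 F [ 0.  -0.2  0.1] q1,q6 [-1.11 -2.57]
```

View pics/c14.png

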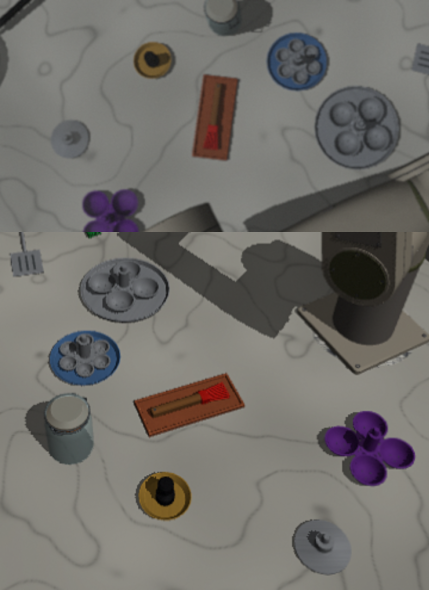

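Both views show everything in place, with the foot standing and the jar and purple decoy where they were. I'll check the brush and thali offsets in numbers before handing in.

```bash
python3 - <<'E'
from h import *
for n in("top","scene"):
    im=cv2.imread(f"pics/{n[0]}14.png")[...,::-1]; hsv=cv2.cvtColor(np.ascontiguousarray(im),cv2.COLOR_RGB2HSV); H,S,V=[hsv[...,k].astype(int) for k in range(3)]
    m=((H<12)|(H>174))&(S>90)
    if n=="top": m[:,:240]=0;m[:,310:]=0;m[:195]=0;m[300:]=0
    else: m[:285]=0;m[365:]=0;m[:,:280]=0;m[:,400:]=0
    c=biggest(m); r=cv2.minAreaRect((onplane(n,c,.01)*1000).astype(np.float32)); print(n,"rest",r)
    red=m&((H<3)|(H>174))&(S>200); p=onplane(n,np.argwhere(red)[:,::-1],.021).mean(0)
    u=np.array([np.cos(np.radians(-7.7)),np.sin(np.radians(-7.7))]); c0=np.array(r[0])/1000; dd=p-c0; print("red head along/across rest mm",dd@u*1000,(u[0]*dd[1]-u[1]*dd[0])*1000,red.sum())
    # four-cup spigot/tier: bright cups above the thali, by depth not kept -> Hough of post skipped
P=[]
for n in("top","scene"):
    im,d,_=look(n); Q=cloud(n,d); k=(d>0)&(abs(Q[...,0]-.4385)<.05)&(abs(Q[...,1]+.3555)<.05)&(Q[...,2]>.07)&(Q[...,2]<.1); print(n,"fourcup spigot",k.sum(),Q[k].mean(0))
    k=(d>0)&(abs(Q[...,0]-.4175)<.06)&(abs(Q[...,1]-.3825)<.06)&(Q[...,2]>.03)&(Q[...,2]<.06); print(n,"foot spigot",k.sum(),Q[k].mean(0))
E
```

```text
top rest ((468.24493408203125, 4.426265716552734), (88.31721496582031, 210.60247802734375), 82.29113006591797)Traceback (most recent call last):
  File "<stdin>", line 8, in <module>
  File "h.py", line 11, in onplane
    o,r=rays(n,px); return (o+r*((z-o[2])/r[:,2])[:,None])[:,:2]
        ~~~~^^^^^^
  File "h.py", line 8, in rays
    K,D,T=cam(n); u=cv2.undistortPoints(np.asarray(px,float).reshape(-1,1,2),K,D).reshape(-1,2)
                    ~~~~~~~~~~~~~~~~~~~^^^^^^^^^^^^^^^^^^^^^^^^^^^^^^^^^^^^^^^^^^
cv2.error: OpenCV(4.12.0) /io/opencv/modules/calib3d/src/undistort.dispatch.cpp:347: error: (-215:Assertion failed) CV_IS_MAT(_src) && CV_IS_MAT(_dst) && (_src->rows == 1 || _src->cols == 1) && (_dst->rows == 1 || _dst->cols == 1) && _src->cols + _src->rows - 1 == _dst->rows + _dst->cols - 1 && (CV_MAT_TYPE(_src->type) == CV_32FC2 || CV_MAT_TYPE(_src->type) == CV_64FC2) && (CV_MAT_TYPE(_dst->type) == CV_32FC2 || CV_MAT_TYPE(_dst->type) == CV_64FC2) in function 'cvUndistortPointsInternal'
```

```bash
python3 - <<'E'
from h import *
u=np.array([np.cos(np.radians(-7.7)),np.sin(np.radians(-7.7))]); c0=np.array([.4678,.0065])
for n in("top","scene"):
    im,d,hsv=look(n); H,S,V=[hsv[...,k].astype(int) for k in range(3)]
    m=np.zeros(H.shape,bool)
    if n=="top": m[210:295,250:302]=1
    else: m[295:355,285:390]=1
    red=m&((H<4)|(H>174))&(S>190)
    if red.any():
        dd=onplane(n,np.argwhere(red)[:,::-1],.021).mean(0)-c0; print(n,"red head along/across mm",dd@u*1000,(u[0]*dd[1]-u[1]*dd[0])*1000,red.sum())
    Q=cloud(n,d)
    for nm,x,y,a,b in(("fourcup post",.4385,-.3555,.06,.1),("foot spigot",.4175,.3825,.03,.06)):
        k=(d>0)&(np.hypot(Q[...,0]-x,Q[...,1]-y)<.035)&(Q[...,2]>a)&(Q[...,2]<b); print(n,nm,k.sum(),Q[k].mean(0) if k.any() else 0)
E
```

```text
top red head along/across mm -40.9620908710579 -0.5409534858258442 16
top fourcup post 63 [ 0.43516284 -0.35614501  0.07341213]
top foot spigot 45 [0.41511302 0.37929043 0.03714489]
scene red head along/across mm -54.298377802585826 3.184919573793622 278
scene fourcup post 71 [ 0.43941574 -0.35176256  0.0716884 ]
scene foot spigot 97 [0.41777124 0.38407393 0.03514879]
```

```bash
python3 -c "
from plant import robot
print(robot.close_job())"
```

```text
the job is handed in; nothing more can be done
None
```

The job is done and handed in at about 49 s of the 144 s allowed. The knob stands in the saucer, the six-cup tier on the blue plate, the brush in the spoon rest and the four-cup tier on the thali. I moved them in that order, because the brush had to leave the thali before the big tier could go in.

**Last checks:**
- **Placing:** The final views show both tiers and the knob upright and looking centred, each lowered to contact before release. The gripper was well clear of everything.
- **Left alone:** The foot is still standing where it was. The jar and the purple look-alike look unmoved in the pictures; I did not measure them.
- **Brush:** The scene camera puts the red head 54 mm along the rest, as expected, and about 3 mm off the centreline. The top camera reads 41 mm along and about 0.5 mm off, but from only 16 pixels of the head, so I trusted the scene view.
- **Thali:** My estimates of its centre differed by up to 5.5 mm. I aimed for a value between them, and the tier's post measured within about 4 mm of it in both cameras. The centring there is good to a few millimetres, not exact.

One checking script failed when its colour mask came up empty. I widened the mask and reran it before handing in.

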